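# Pack frozen meals and cam the carrier shut

## Task

Turn both cam latches of the insulated carrier open, stand every small grip-topped food tub on the counter upright on the carrier's floor, and then set the lid on. Then quarter-turn both cams clockwise fully home so that the lid is drawn down tight on its seals at both sides. Leave the pie boxes, the soup tub and the large foil tray where they are.

Things in the scene. Friction and masses are not known exactly. Their poses are not given: they have to be found in the camera images.
- carrier: fixed grey insulated open-topped box; origin: centre of its underside; x from near to far cam, y along its length, z up. Outside 156 (x) x 304 (y), inside 120 x 268 mm; floor 12, rim 110 mm above the counter. On both long rims a springy black seal stands 7 mm proud (top 117 mm; 5 mm down takes about 8 N). A cam latch stands on each long side, 128 mm from the centre along x.
- cam_near_grip (a point): point to grip on the near cam's handle: on its vertical axis, carrier x = -128 mm, y = 0, 152 mm above the counter; axes as the carrier's. The handle is a black upright bar 70 mm long, 14 thick, 30 high (136 to 166 mm above the counter), centred on the axis; under one arm of it is a steel wing with a round nub 40 mm from the axis.
- cam_far_grip (a point): the same point on the far cam, at carrier x = +128 mm, y = 0, 152 mm above the counter
- cam_near (a joint): near cam's angle (rad). 0 (stop): open, bar nearly along carrier y, clear of the lid. 1.45 (stop): locked, bar along carrier x, nub over the lid's ear. Grows clockwise seen from above; the bar's line is at carrier yaw + 1.45 - value. Starts partly closed; open it below 0.15 before the lid goes on. Stays where left (0.06 N m friction; up to 0.3 N m to draw the lid).
- cam_far (a joint): far cam's angle, same meaning and same direction (clockwise from above locks; bar at carrier yaw + 1.45 - value)
- lid_mid (a point): loose grey lid, 0.5 kg, right way up: centre of its plate, 156 (x) x 304 (y) x 14 mm. Below, a plug 110 x 258 x 14 mm drops into the carrier's mouth with 5 mm play each side. On top an upright black grip bar, 90 mm long along lid y, 16 thick, 7 to 43 mm above this point. Same either way round; its x goes along carrier x. This point is 124 mm above the counter on the seals, 119 drawn tight.
- lid_end_a (a point): middle of the plate's lower edge on the lid's +x side, 78 mm from its centre: 117 mm above the counter when the lid rests on the seals, about 112 mm when that side is drawn tight. Here a steel ear with a ramp for the cam reaches out to 100 mm from the lid's centre.
- lid_end_b (a point): the same on the lid's -x side
- tub0_mid (a point): food tub 0 (may be absent): an aluminium tub with a white lid, 96 (x) x 52 (y) x 44 mm, 0.22 kg, with an upright white grip bar on top, 40 mm long along the tub's y, 14 mm thick, 36 mm high, so 80 mm overall. This point is half-way up, 40 mm above its underside; grip the bar about 30 mm above this point.
- tub1_mid (a point): food tub 1 (may be absent): same shape and size as food tub 0, same point.
- tub2_mid (a point): food tub 2 (may be absent): same shape and size as food tub 0, same point.
- tub3_mid (a point): food tub 3 (may be absent): same shape and size as food tub 0, same point.
- pie_boxes: bystander: two stacked cardboard pie boxes, 200 x 200 x 90 mm, origin at the centre of the underside
- soup_tub: bystander: round soup tub, 120 mm across, 110 mm high, origin at the centre of the underside
- foil_tray: bystander: large lidded foil tray, 170 x 220 x 70 mm, origin at the centre of the underside
There are look-alikes about, which are no part of the job. What is shaped like the part that bears tub1_mid but green is not meant.

How it is judged:
By the outcome, as a careful person would: the job done as asked, in the order asked, and still so for the second after the job is handed in, with the robot touching nothing.
Of tub0, tub1, tub2, tub3 only 2 to 4 are there at a start; the rules pass over those that are not, and their reading is None.
At some moment in a run one of tub0, tub1, tub2, tub3 may be knocked a few centimetres aside while the robot is not near it.
It also fails if it takes over 210 s, if anything falls off the work surface, if the arm or the gripper's body presses on something with over 40 N, if the wrist force passes 120 N, or if a joint passes its speed limit or range.

## Robot

A 7-joint arm with a two-finger parallel gripper is mounted at the origin on the work surface. World frame = base frame: x ahead of the robot, y to its left, z up, the work surface at z = 0. Lengths are in m, angles in rad, forces in N, time in s.
With the tool pointing down it reaches from about 0.425 to 0.925 m from the base axis. Payload 6.8 kg.
Tool frame: the origin (TCP) lies at the very end of the fingers, on their centre line; the grasp point (between the pads) lies 19 mm behind it (bot.grasp_offset is the distance from the TCP to the grasp point, in m); z points along the fingers, y is the direction in which the jaws open and shut (so a half turn about z gives the same grasp; the last joint's range is limited). The gripper opens to 85 mm and grips with 20 to 120 N. Pads are 22 mm wide; open, the fingers measure 114 mm over their backs; the gripper's body (76 mm by 85 mm) begins 54 mm behind the grasp point. The pads swing forward as they close: fully open they stand 13 mm farther back than shut.
Start: joints at [-1.385, 0.477, 0.022, 1.555, -0.011, 1.109, -0.083], TCP at [0.195, 0.646, 0.231] pointing down, gripper open.
Joint ranges: [-2.96, 2.96], [-0.34, 2.1], [-1.41, 1.46], [0.24, 2.44], [-1.37, 4.51], [0.17, 1.92], [-2.96, 2.96]. Speed limits (rad/s): [2.39, 2.39, 3.14, 3.14, 3.14, 3.14, 3.14].

## Interface

Orientations are given as a unit quaternion [w, x, y, z].
In Python, from station import monitor, cams, bot, finder gives the robot as it stands.
- The arm moves only by the tool jog_arm, never from a script. Its argument "plan" is a list of rows, each an object of numbers: "x", "y", "z": the shift along the tool's x, y, z as a fraction of full scale; "wx", "wy", "wz": the turn, a rotation vector about the tool's x, y, z as a fraction of full scale. A call has 1 to 12 rows; each row is the pose to reach, as a shift and turn from the pose measured when the call began, along the tool's axes at that moment, turning the shorter way round; what a row does not reach only later rows make up. Full scale, the value 1, is 20 cm for a shift and 180 degrees for a turn. A row lasts 1/12 s, in which the tool goes at most 41.7 mm and 7.16 degrees, less where a joint would pass 70% of its speed; a pose out of reach is approached as far as the arm can. A call with a number of a shift or a turn outside -1 to 1 is refused whole. A call with a gripper value outside its range is refused whole. "hand" is the opening, from -1 (shut) to 1 (fully open), set as the call begins (left out, the last holds). The fingers move at their own pace and stop on an object; "grip_force" is the grip in N (left out, the last holds). Time passes only in rows, so rows that repeat a pose let the fingers close. It gives the time, the measured TCP pose, the force and the opening at its end, in the units of the state.
- monitor.get_obs(): the state, without advancing time (a new reading comes with each control period).
- cams.read_camera(name): name is "scene" or "top" or "wrist"; returns the picture (400x640x3 uint8, red, green, blue); there is no depth.
- cams.get_calibration(name): a dict with "fx", "fy", "cx", "cy" (pixels), "extrinsics" (4x4, takes a point from world to camera coordinates). Camera axes: x right, y down, z forward; pixel columns grow to the right and rows downward; lengths in m; the calibration is good to about 2 mm. The wrist camera is an equidistant fisheye: a pixel r from the principal point sees the ray r / f radians off the axis. A picture is of the moment at which its call begins: read the wrist's pose just before it. get_calibration takes no time and is no camera call; for the wrist camera it gives the pose at the moment of the call.
- bot.hand_in(): hands the job in, once; it reports no verdict.
Trained networks look in the newest picture that a camera, given by its name, has taken for a name from the list of things; names that differ only in an ending like _2 or _b are one class to them, and where a whole thing is asked for, a point or a joint stands for the part that bears it (a point fixed in the world has none). Each returns a list of dicts, best first, with "confidence" (0 to 1); they miss things now and then, are a little off and sometimes report something else, mostly with a low value. They report only what shows in the picture. A call takes as long as a camera call. They do not tell look-alikes from the thing itself.
- finder.find_in(camera, target): "bbox" ([left, top, width, height] in pixels, round what is visible of it).
- finder.place_of(camera, target): "location" ([column, row] in pixels: a listed point, or the origin of a listed thing).
The state is a dict: "t": time; "q": joint angles; "joint_vel": joint speeds; "joint_torque": joint torques, N m; "eef_pos": TCP position; "tool_rot": TCP orientation; "contact_force": force on the tool from outside, world axes, zero at the start; "torque": the same for the moment, N m; "gripper_width": opening from 0.0 (shut) to 1.0 (fully open).
Only numpy, scipy, OpenCV 4.12 (cv2) and the standard library are available. Lean on these libraries where they do the work, as an engineer would, in place of code of your own. Each camera call takes 0.05 s, during which the arm holds its last target. There are 200 camera calls.

## Working session

There is one attempt and no reset: what is moved stays moved. The work goes in short steps, Python scripts to look and compute and a tool call to move; the robot and the scene stay as the last step left them, time stands still between calls to the robot, and variables do not carry over. Pictures are saved under pics/ and viewed, about 12 in all and at most 16, crops included, and the job is handed in when it is done.

Besides the shell and the picture viewer there is one more tool, called after "Request:" as name([rows], argument=value, ...), one row to a line, values as JSON. jog_arm: Moves the arm, as the interface text tells. Shift numbers are shares of 20 cm and turn numbers shares of 180 degrees, none past 1 either way. Its arguments: {"type":"object","properties":{"plan":{"type":"array","items":{"type":"object","properties":{"x":{"type":"number","minimum":-1,"maximum":1},"y":{"type":"number","minimum":-1,"maximum":1},"z":{"type":"number","minimum":-1,"maximum":1},"wx":{"type":"number","minimum":-1,"maximum":1},"wy":{"type":"number","minimum":-1,"maximum":1},"wz":{"type":"number","minimum":-1,"maximum":1}}}},"hand":{"type":"number"},"grip_force":{"type":"number"}},"required":["plan"]}

```bash
mkdir -p pics; ls; cat > h.py <<'E'
import numpy as np, cv2
from scipy.spatial.transform import Rotation as R
from station import monitor, cams, bot, finder
def snap(c,name=None):
    im=cams.read_camera(c)
    if name: cv2.imwrite(f'pics/{name}.png',im[:,:,::-1])
    return im
def ray(c,px,K=None):
    K=K or cams.get_calibration(c)
    E=np.array(K['extrinsics']); u=(px[0]-K['cx'])/K['fx']; v=(px[1]-K['cy'])/K['fy']
    if c=='wrist':
        r=np.hypot(u,v); s=np.sin(r)/r if r>1e-9 else 1
        d=np.array([u*s,v*s,np.cos(r)])
    else: d=np.array([u,v,1])
    return -E[:3,:3].T@E[:3,3], E[:3,:3].T@d
def at(c,px,z,K=None):
    o,d=ray(c,px,K); return o+d*(z-o[2])/d[2]
def proj(c,p,K=None):
    K=K or cams.get_calibration(c); E=np.array(K['extrinsics']); q=E[:3,:3]@np.array(p)+E[:3,3]
    if c=='wrist':
        r=np.hypot(q[0],q[1]); t=np.arctan2(r,q[2]); q=np.array([q[0]/r*t,q[1]/r*t,1])
    return np.array([K['fx']*q[0]/q[2]+K['cx'],K['fy']*q[1]/q[2]+K['cy']])
def rot(o): w,x,y,z=o['tool_rot']; return R.from_quat([x,y,z,w])
def go(p,yaw=None,o=None):
    """row numbers to reach TCP p, tool down, tool-y axis along world yaw"""
    o=o or monitor.get_obs(); r=rot(o); d=r.inv().apply(np.array(p)-o['eef_pos'])/0.2
    out=[d.round(4)]
    if yaw is not None:
        c=[]
        for k in (0,np.pi):
            y=np.array([np.cos(yaw+k),np.sin(yaw+k),0]); z=np.array([0,0,-1.]); x=np.cross(y,z)
            c.append((r.inv()*R.from_matrix(np.c_[x,y,z])).as_rotvec()/np.pi)
        out+= [a.round(4) for a in sorted(c,key=np.linalg.norm)]
    return out
E
python3 - <<'E'
from h import *
for c in('scene','top'):
    im=snap(c,c+'0'); K=cams.get_calibration(c); print(c,K['fx'],K['fy'],K['cx'],K['cy'])
    E=K['extrinsics'];print(-E[:3,:3].T@E[:3,3])
    for t,z in(('carrier',0),('cam_near_grip',.152),('lid_mid',None),('lid_end_a',None),('tub0_mid',.04)):
        for r in finder.place_of(c,t)[:8]:
            if r['confidence']>.15: print(t,round(r['confidence'],2),np.round(r['location'],1),at(c,r['location'],z if z is not None else .021).round(3))
o=monitor.get_obs();print(o)
E
```

```text
pics
scene 436.30919418451987 436.30919418451987 315.5305374067502 200.53054265046688
[1.5589466  0.26892266 0.97501621]
carrier 0.59 [436.  250.5] [0.519 0.324 0.   ]
carrier 0.26 [254.1 204.8] [ 0.515 -0.305  0.   ]
cam_near_grip 0.95 [446.9 183.8] [0.368 0.31  0.152]
cam_near_grip 0.56 [323.9 227. ] [0.697 0.008 0.152]
lid_mid 0.93 [323.8 226.2] [ 0.557 -0.035  0.021]
lid_end_a 0.8 [301.6 222.6] [ 0.566 -0.109  0.021]
lid_end_a 0.62 [346.  230.7] [0.552 0.039 0.021]
tub0_mid 0.57 [255.7 205.7] [ 0.56  -0.275  0.04 ]
tub0_mid 0.31 [299.5 222. ] [ 0.585 -0.108  0.04 ]
top 494.86738592544884 494.86738592544884 316.96762914081086 204.36476607411873
[ 0.34843205 -0.0765779   1.76162534]
carrier 0.77 [206.5 220.2] [0.512 0.326 0.   ]
cam_near_grip 0.68 [203.2 258.9] [0.373 0.3   0.152]
lid_mid 0.96 [311.4 205.2] [ 0.558 -0.05   0.021]
lid_end_a 0.87 [288.4 212.2] [0.535 0.031 0.021]
lid_end_a 0.71 [333.8 206. ] [ 0.554 -0.13   0.021]
tub0_mid 0.7 [372.5 205.2] [ 0.553 -0.265  0.04 ]
tub0_mid 0.67 [331.1 204.7] [ 0.557 -0.12   0.04 ]
tub0_mid 0.19 [409.2 198.5] [ 0.575 -0.394  0.04 ]
{'t': 0.6, 'q': array([-1.38507485,  0.47694685,  0.02237089,  1.55540012, -0.01149282,
        1.10926579, -0.08312617]), 'joint_vel': array([ 8.55804200e-05,  6.84357423e-04, -1.08643898e-03, -5.64346204e-04,
        1.49648217e-03, -3.70744267e-04,  3.91807618e-04]), 'joint_torque': array([-3.35670284e-04, -5.96014667e+01,  1.60526767e+00, -2.81421340e+01,
        1.23635071e-02,  1.67446644e-03, -1.52705820e-05]), 'eef_pos': array([0.1954738 , 0.64610777, 0.23134297]), 'tool_rot': array([-7.40732905e-06,  1.46391865e-01,  9.89226677e-01,  5.46727774e-05]), 'contact_force': array([-0.21966084,  0.6272839 ,  0.57103275]), 'torque': array([-0.01926376, -0.06261294,  0.03692065]), 'gripper_width': 0.9982194160937674}
```

View pics/scene0.png

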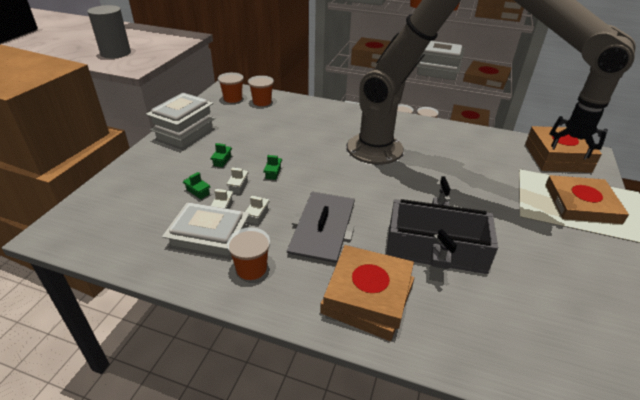

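View pics/top0.png

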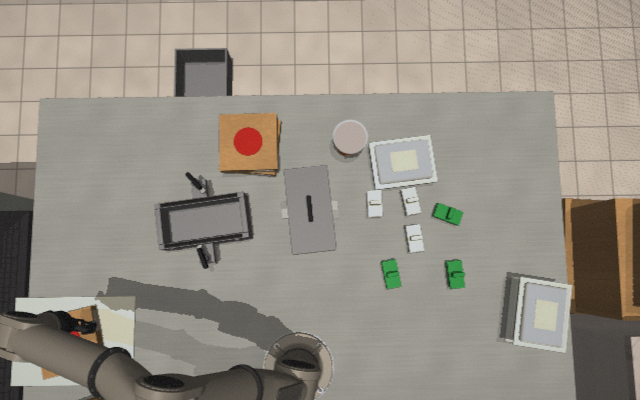

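```bash
python3 - <<'E'
from h import *
print(go([.50,.32,.42],np.pi/2))
im=cv2.imread('pics/top0.png')
K=cams.get_calibration('top')
for n,z in(('near',.152),('far',.152)):pass
for px in((207,257),(195,183)): print(at('top',px,.152).round(3))
for px in((375,203),(411,201),(415,238)): print(at('top',px,.06).round(3))
for px in((310,209),): print(at('top',px,.03).round(3))
a=cv2.resize(im[150:290,140:440],None,fx=2.6,fy=2.6,interpolation=cv2.INTER_CUBIC);cv2.imwrite('pics/topc.png',a)
E
```

```text
[array([-1.9296, -1.1196, -0.9435]), array([ 0.    , -0.    , -0.0935]), array([-0.000e+00, -1.000e-04,  9.065e-01])]
[0.378 0.288 0.152]
[0.622 0.331 0.152]
[ 0.558 -0.271  0.06 ]
[ 0.563 -0.396  0.06 ]
[ 0.435 -0.405  0.06 ]
[ 0.544 -0.045  0.03 ]
```

View pics/topc.png

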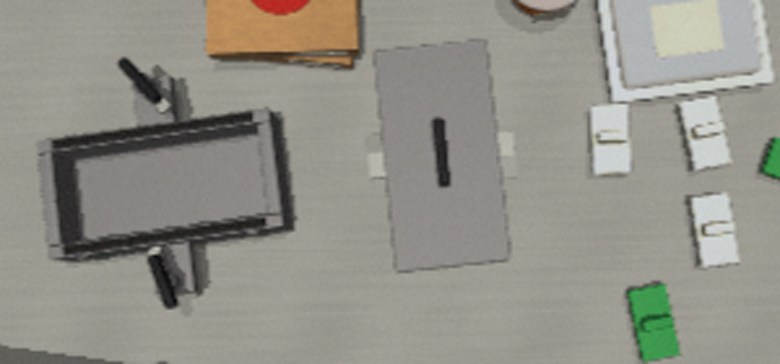

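Pictures show: carrier at top-view (205,220) with its two part-closed cams at (207,257) and (195,183). The lid is at (310,209). There are three white tubs at (375,203), (411,201) and (415,238). The green look-alikes at (448,214), (392,273) and (456,274) are not wanted. I'll move over the carrier for a close look.

Request:
jog_arm([
  {"x": -0.965,"y": -0.56,"z": -0.47},
  {"x": -0.965,"y": -0.56,"z": -0.47},
  {"x": -0.965,"y": -0.56,"z": -0.47},
  {"x": -0.965,"y": -0.56,"z": -0.47},
  {"x": -0.965,"y": -0.56,"z": -0.47},
  {"x": -0.965,"y": -0.56,"z": -0.47},
  {"x": -0.965,"y": -0.56,"z": -0.47},
  {"x": -0.965,"y": -0.56,"z": -0.47},
])

```text
invalid input at $.plan[0]: expected keys x, y, z, wx, wy, wz
```

Request:
jog_arm([
  {"x": -0.965,"y": -0.56,"z": -0.47,"wz": -0.0935},
  {"x": -0.965,"y": -0.56,"z": -0.47,"wz": -0.0935},
  {"x": -0.965,"y": -0.56,"z": -0.47,"wz": -0.0935},
  {"x": -0.965,"y": -0.56,"z": -0.47,"wz": -0.0935},
  {"x": -0.965,"y": -0.56,"z": -0.47,"wz": -0.0935},
  {"x": -0.965,"y": -0.56,"z": -0.47,"wz": -0.0935},
  {"x": -0.965,"y": -0.56,"z": -0.47,"wz": -0.0935},
  {"x": -0.965,"y": -0.56,"z": -0.47,"wz": -0.0935},
  {"x": -0.965,"y": -0.56,"z": -0.47,"wz": -0.0935},
])

```text
invalid input at $.plan[0]: expected keys x, y, z, wx, wy, wz
```

```bash
python3 - <<'E'
from h import *
o=monitor.get_obs();print(o['t'],o['eef_pos'].round(3),o['q'].round(2))
im=snap('wrist','w1');K=cams.get_calibration('wrist');print(K['fx'],K['cx'],K['cy'],(-K['extrinsics'][:3,:3].T@K['extrinsics'][:3,3]).round(3))
for t,z in(('carrier',0),('cam_near_grip',.152),('lid_mid',.021)):
    for r in finder.place_of('wrist',t)[:4]:
        print(t,round(r['confidence'],2),np.round(r['location'],1),at('wrist',r['location'],z).round(4))
E
```

```text
0.6 [0.195 0.646 0.231] [-1.39  0.48  0.02  1.56 -0.01  1.11 -0.08]
309.70691628693146 312.8512905475322 199.9945086752981 [0.122 0.669 0.375]
carrier 0.64 [196.8 376.6] [0.5097 0.319  0.    ]
```

View pics/w1.png

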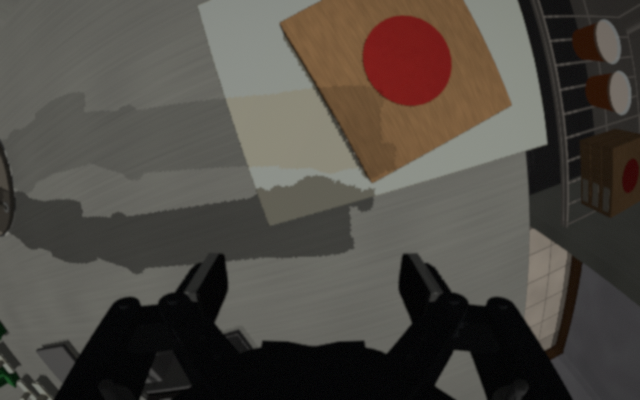

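Request:
jog_arm([
  {"x": -0.965,"y": -0.56,"z": -0.47,"wx": 0,"wy": 0,"wz": 0},
  {"x": -0.965,"y": -0.56,"z": -0.47,"wx": 0,"wy": 0,"wz": 0},
  {"x": -0.965,"y": -0.56,"z": -0.47,"wx": 0,"wy": 0,"wz": 0},
  {"x": -0.965,"y": -0.56,"z": -0.47,"wx": 0,"wy": 0,"wz": 0},
  {"x": -0.965,"y": -0.56,"z": -0.47,"wx": 0,"wy": 0,"wz": 0},
  {"x": -0.965,"y": -0.56,"z": -0.47,"wx": 0,"wy": 0,"wz": 0},
  {"x": -0.965,"y": -0.56,"z": -0.47,"wx": 0,"wy": 0,"wz": 0},
  {"x": -0.965,"y": -0.56,"z": -0.47,"wx": 0,"wy": 0,"wz": 0},
])

```text
t: 1.47
eef_pos: [0.35, 0.4817, 0.3267]
tool_rot: [0.001, 0.149, 0.989, 0.001]
contact_force: [-1.3, 0.2, -1.1]
gripper_width: 0.998
```

Request:
jog_arm([
  {"x": -0.965,"y": -0.56,"z": -0.47,"wx": 0,"wy": 0,"wz": -0.0935},
  {"x": -0.965,"y": -0.56,"z": -0.47,"wx": 0,"wy": 0,"wz": -0.0935},
  {"x": -0.965,"y": -0.56,"z": -0.47,"wx": 0,"wy": 0,"wz": -0.0935},
  {"x": -0.965,"y": -0.56,"z": -0.47,"wx": 0,"wy": 0,"wz": -0.0935},
  {"x": -0.965,"y": -0.56,"z": -0.47,"wx": 0,"wy": 0,"wz": -0.0935},
  {"x": -0.965,"y": -0.56,"z": -0.47,"wx": 0,"wy": 0,"wz": -0.0935},
  {"x": -0.965,"y": -0.56,"z": -0.47,"wx": 0,"wy": 0,"wz": -0.0935},
  {"x": -0.965,"y": -0.56,"z": -0.47,"wx": 0,"wy": 0,"wz": -0.0935},
  {"x": -0.965,"y": -0.56,"z": -0.47,"wx": 0,"wy": 0,"wz": -0.0935},
])

```text
t: 2.22
eef_pos: [0.5001, 0.3195, 0.4196]
tool_rot: [-0.0, 0.001, 1.0, 0.001]
contact_force: [1.0, 0.4, -0.6]
gripper_width: 0.998
```

```bash
python3 - <<'E'
from h import *
o=monitor.get_obs();print(o['t'],o['eef_pos'].round(3),o['q'].round(2))
im=snap('wrist','w2');K=cams.get_calibration('wrist');print(K['extrinsics'].round(3))
for t,z in(('carrier',0),('cam_near_grip',.152),('lid_mid',.021)):
    for r in finder.place_of('wrist',t)[:4]:
        print(t,round(r['confidence'],2),np.round(r['location'],1),at('wrist',r['location'],z).round(4))
E
```

```text
2.2167 [0.5   0.319 0.42 ] [-0.82  0.22  0.18  1.5  -0.04  1.42  0.93]
[[ 0.003  1.     0.002 -0.323]
 [ 0.954 -0.003  0.299 -0.571]
 [ 0.299  0.001 -0.954  0.41 ]
 [ 0.     0.     0.     1.   ]]
carrier 0.92 [312.  147.8] [0.4996 0.3203 0.    ]
carrier 0.27 [ 57.1 188. ] [ 0.5668 -0.307   0.    ]
cam_near_grip 0.78 [300.6  71.9] [0.3778 0.3057 0.152 ]
cam_near_grip 0.53 [ 16.7 141.2] [ 0.4318 -0.2487  0.152 ]
cam_near_grip 0.35 [ 58.1 191.8] [ 0.5353 -0.1371  0.152 ]
lid_mid 0.79 [134.4 181.1] [ 0.5523 -0.0405  0.021 ]
```

View pics/w2.png

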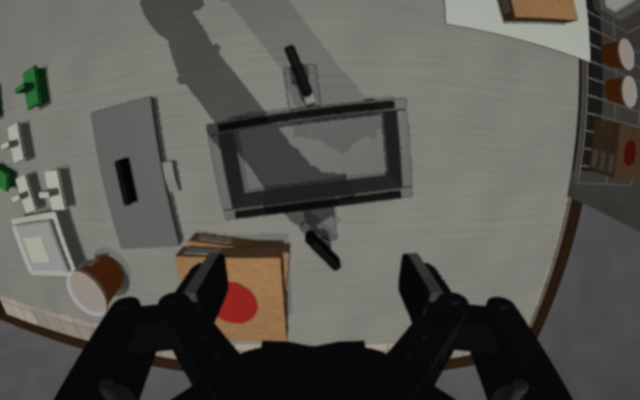

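```bash
python3 - <<'E'
from h import *
from scipy.optimize import least_squares
K=cams.get_calibration('wrist')
P=np.array([(208,125),(405,97),(411,194),(226,218)])
loc=np.array([(-78,-152),(-78,152),(78,152),(78,-152)])/1e3
def T(q,p,z): c,s=np.cos(q[2]),np.sin(q[2]); return np.array([q[0]+c*p[0]-s*p[1],q[1]+s*p[0]+c*p[1],z])
f=lambda q:np.concatenate([proj('wrist',T(q,l,.11),K)-p for l,p in zip(loc,P)])
s=least_squares(f,[.5,.32,.15]);q=s.x;print(q.round(4),s.fun.round(1))
for l in(-.128,.128): print('cam',T(q,(l,0),.152).round(4), proj('wrist',T(q,(l,0),.166),K).round(1))
for a,b in(((291,46),(310,100)),((308,235),(338,267))):
    A,B=at('wrist',a,.166,K),at('wrist',b,.166,K);d=B-A;print('bar',A.round(3),B.round(3),((A+B)/2).round(3),np.linalg.norm(d).round(3),np.degrees(np.arctan2(d[1],d[0])).round(1))
E
python3 - <<'E'
import cv2
im=cv2.imread('pics/w2.png');a=cv2.resize(im[30:280,190:430],None,fx=2.4,fy=2.4,interpolation=cv2.INTER_CUBIC);cv2.imwrite('pics/w2c.png',a)
E
```

```text
[0.5017 0.3195 0.1314] [-2.9 -1.5  1.5 -1.3  2.5  1.6 -1.1  1.9]
cam [0.3748 0.3028 0.152 ] [298.   68.2]
cam [0.6286 0.3363 0.152 ] [323.8 253.3]
bar [0.345 0.294 0.166] [0.416 0.318 0.166] [0.381 0.306 0.166] 0.074 18.5
bar [0.6   0.314 0.166] [0.652 0.358 0.166] [0.626 0.336 0.166] 0.068 39.9
```

View pics/w2c.png

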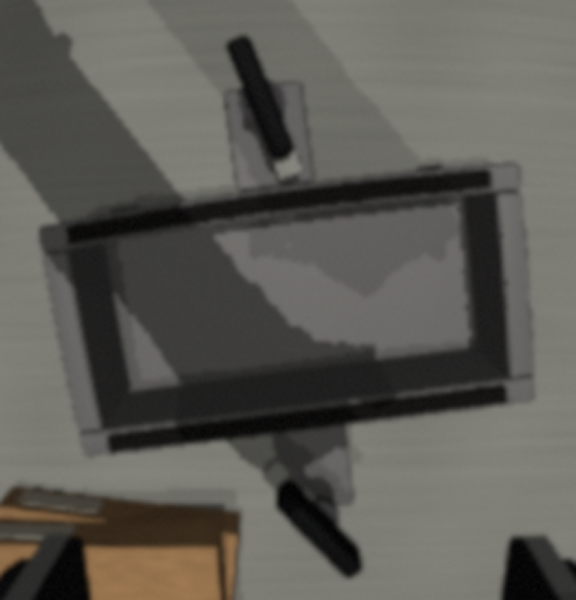

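```bash
python3 - <<'E'
from h import *
for z in(.22,.136): print(go([.377,.304,z],np.radians(108.5)))
E
```

```text
[array([ 0.6149, -0.0792,  0.9985]), array([ 5.000e-04,  1.000e-04, -1.033e-01]), array([ 2.000e-04, -7.000e-04,  8.967e-01])]
[array([ 0.615 , -0.0799,  1.4185]), array([ 5.000e-04,  1.000e-04, -1.033e-01]), array([ 2.000e-04, -7.000e-04,  8.967e-01])]
```

Request:
jog_arm([
  {"x": 0.615,"y": -0.079,"z": 0.99,"wx": 0,"wy": 0,"wz": -0.103},
  {"x": 0.615,"y": -0.079,"z": 0.99,"wx": 0,"wy": 0,"wz": -0.103},
  {"x": 0.615,"y": -0.079,"z": 0.99,"wx": 0,"wy": 0,"wz": -0.103},
  {"x": 0.615,"y": -0.079,"z": 0.99,"wx": 0,"wy": 0,"wz": -0.103},
  {"x": 0.615,"y": -0.079,"z": 0.99,"wx": 0,"wy": 0,"wz": -0.103},
  {"x": 0.615,"y": -0.079,"z": 0.99,"wx": 0,"wy": 0,"wz": -0.103},
  {"x": 0.615,"y": -0.079,"z": 0.99,"wx": 0,"wy": 0,"wz": -0.103},
  {"x": 0.615,"y": -0.079,"z": 0.99,"wx": 0,"wy": 0,"wz": -0.103},
  {"x": 0.615,"y": -0.079,"z": 0.99,"wx": 0,"wy": 0,"wz": -0.103},
], hand=0, grip_force=60)

```text
t: 3.17
eef_pos: [0.3784, 0.3053, 0.2233]
tool_rot: [0.001, -0.161, 0.987, 0.002]
contact_force: [1.3, 0.2, 0.5]
gripper_width: 0.498
```

```bash
python3 - <<'E'
from h import *
o=monitor.get_obs();print(o['t'],o['eef_pos'].round(4),o['q'].round(2))
im=snap('wrist','w3')
for r in finder.place_of('wrist','cam_near_grip')[:3]: print(round(r['confidence'],2),np.round(r['location'],1),at('wrist',r['location'],.152).round(4))
print(go([.377,.304,.136],np.radians(108.5)))
E
```

```text
3.1667 [0.3784 0.3053 0.2233] [-0.87  0.17  0.07  2.01 -0.02  0.96  1.1 ]
0.97 [313.9 209.1] [0.377  0.3069 0.152 ]
0.32 [ 33.3 193.9] [0.4529 0.034  0.152 ]
[array([ 0.0127, -0.0043,  0.438 ]), array([ 0.001 ,  0.0013, -0.0004]), array([ 0.0021, -0.0015,  0.9995])]
```

View pics/w3.png

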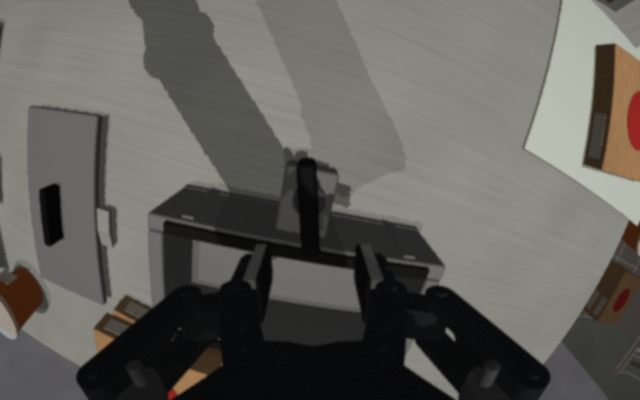

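Request:
jog_arm([
  {"x": 0.01,"y": 0,"z": 0.2,"wx": 0,"wy": 0,"wz": 0},
  {"x": 0.01,"y": 0,"z": 0.35,"wx": 0,"wy": 0,"wz": 0},
  {"x": 0.01,"y": 0,"z": 0.435,"wx": 0,"wy": 0,"wz": 0},
  {"x": 0.01,"y": 0,"z": 0.435,"wx": 0,"wy": 0,"wz": 0},
  {"x": 0.01,"y": 0,"z": 0.435,"wx": 0,"wy": 0,"wz": 0},
])

```text
t: 3.68
eef_pos: [0.3782, 0.3053, 0.1372]
tool_rot: [0.002, -0.16, 0.987, 0.002]
contact_force: [0.9, -0.4, 1.3]
gripper_width: 0.498
```

Request:
jog_arm([
  {"x": 0,"y": 0,"z": 0,"wx": 0,"wy": 0,"wz": 0},
  {"x": 0,"y": 0,"z": 0,"wx": 0,"wy": 0,"wz": 0},
  {"x": 0,"y": 0,"z": 0,"wx": 0,"wy": 0,"wz": 0},
  {"x": 0,"y": 0,"z": 0,"wx": 0,"wy": 0,"wz": 0},
  {"x": 0,"y": 0,"z": 0,"wx": 0,"wy": 0,"wz": 0},
  {"x": 0,"y": 0,"z": 0,"wx": 0,"wy": 0,"wz": 0},
], hand=-1)

```text
t: 4.18
eef_pos: [0.3808, 0.3031, 0.1393]
tool_rot: [0.004, -0.158, 0.987, 0.001]
contact_force: [2.0, -9.5, 9.3]
gripper_width: 0.153
```

```bash
python3 - <<'E'
from h import *
o=monitor.get_obs();print(o)
y=rot(o).apply([0,1,0]);print(np.degrees(np.arctan2(y[1],y[0])))
E
```

```text
{'t': 4.1833, 'q': array([-0.86338907,  0.28504801,  0.07154655,  2.09381233, -0.02547641,
        0.7566911 ,  1.11252359]), 'joint_vel': array([-5.36373842e-04,  1.15480817e-03, -5.88319707e-05,  5.10201953e-04,
        4.55644898e-04, -4.44931561e-04,  8.28242932e-04]), 'joint_torque': array([ -4.43144158, -37.11195588,  -3.26364107, -22.13132322,
        -2.01507367,  -1.59643505,  -0.0564971 ]), 'eef_pos': array([0.38077651, 0.30309264, 0.13931755]), 'tool_rot': array([ 0.0035491 , -0.15835503,  0.98737536,  0.0009946 ]), 'contact_force': array([ 1.98125327, -9.53723079,  9.29382422]), 'torque': array([-2.2403218 , -0.56083979,  0.03716814]), 'gripper_width': 0.1530479030901683}
108.22315897848806
```

Request:
jog_arm([
  {"x": 0.01,"y": 0,"z": 0,"wx": 0,"wy": 0,"wz": -0.035},
  {"x": 0.01,"y": 0,"z": 0,"wx": 0,"wy": 0,"wz": -0.07},
  {"x": 0.01,"y": 0,"z": 0,"wx": 0,"wy": 0,"wz": -0.105},
  {"x": 0.01,"y": 0,"z": 0,"wx": 0,"wy": 0,"wz": -0.14},
  {"x": 0.01,"y": 0,"z": 0,"wx": 0,"wy": 0,"wz": -0.175},
  {"x": 0.01,"y": 0,"z": 0,"wx": 0,"wy": 0,"wz": -0.21},
  {"x": 0.01,"y": 0,"z": 0,"wx": 0,"wy": 0,"wz": -0.245},
  {"x": 0.01,"y": 0,"z": 0,"wx": 0,"wy": 0,"wz": -0.28},
  {"x": 0.01,"y": 0,"z": 0,"wx": 0,"wy": 0,"wz": -0.315},
  {"x": 0.01,"y": 0,"z": 0,"wx": 0,"wy": 0,"wz": -0.35},
  {"x": 0.01,"y": 0,"z": 0,"wx": 0,"wy": 0,"wz": -0.39},
  {"x": 0.01,"y": 0,"z": 0,"wx": 0,"wy": 0,"wz": -0.39},
])

```text
t: 5.18
eef_pos: [0.3763, 0.3063, 0.1395]
tool_rot: [0.004, -0.701, 0.713, 0.001]
contact_force: [-5.7, 11.6, -14.6]
gripper_width: 0.153
```

```bash
python3 - <<'E'
from h import *
o=monitor.get_obs();print(o['eef_pos'].round(4),o['q'].round(2),o['contact_force'].round(1),o['torque'].round(2),o['gripper_width'])
y=rot(o).apply([0,1,0]);print(np.degrees(np.arctan2(y[1],y[0])))
E
```

```text
[0.3763 0.3063 0.1395] [-0.66  0.29 -0.17  2.08  0.07  0.76  2.25] [ -5.7  11.6 -14.6] [2.57 1.58 0.01] 0.15279467798792915
178.98419349807844
```

Request:
jog_arm([
  {"x": 0,"y": 0,"z": 0,"wx": 0,"wy": 0,"wz": -0.02},
  {"x": 0,"y": 0,"z": 0,"wx": 0,"wy": 0,"wz": -0.02},
  {"x": 0,"y": 0,"z": 0,"wx": 0,"wy": 0,"wz": -0.02},
])

```text
t: 5.43
eef_pos: [0.3761, 0.3064, 0.1395]
tool_rot: [-0.004, 0.721, -0.693, -0.002]
contact_force: [-0.1, 2.7, -11.0]
gripper_width: 0.148
```

Request:
jog_arm([
  {"x": 0,"y": 0,"z": 0,"wx": 0,"wy": 0,"wz": 0},
  {"x": 0,"y": 0,"z": 0,"wx": 0,"wy": 0,"wz": 0},
  {"x": 0,"y": 0,"z": 0,"wx": 0,"wy": 0,"wz": 0},
  {"x": 0,"y": 0,"z": -0.2,"wx": 0,"wy": 0,"wz": 0},
  {"x": 0,"y": 0,"z": -0.45,"wx": 0,"wy": 0,"wz": 0},
  {"x": 0,"y": 0,"z": -0.45,"wx": 0,"wy": 0,"wz": 0},
  {"x": 0,"y": 0,"z": -0.45,"wx": 0,"wy": 0,"wz": 0},
], hand=0)

```text
t: 6.02
eef_pos: [0.3778, 0.3077, 0.2339]
tool_rot: [-0.009, 0.721, -0.693, -0.001]
contact_force: [-0.2, 0.5, -0.6]
gripper_width: 0.499
```

```bash
python3 - <<'E'
from h import *
o=monitor.get_obs();print(o['eef_pos'].round(4),o['contact_force'].round(1),o['gripper_width'])
a=go([.627,.337,.23],np.radians(130));print(a, a[0]/2)
print(go([.5,.31,.23],np.radians(155)))
E
```

```text
[0.3778 0.3077 0.2339] [-0.2  0.5 -0.6] 0.49913538150771614
[array([-0.0957, -1.2505,  0.0345]), array([-0.0012,  0.0058,  0.2907]), array([-0.007 , -0.0015, -0.7093])] [-0.04785 -0.62525  0.01725]
[array([ 0.0134, -0.6106,  0.0259]), array([-0.0024,  0.0053,  0.1518]), array([-0.0072, -0.0032, -0.8482])]
```

Request:
jog_arm([
  {"x": -0.048,"y": -0.625,"z": 0.017,"wx": 0,"wy": 0.005,"wz": 0.15},
  {"x": -0.048,"y": -0.625,"z": 0.017,"wx": 0,"wy": 0.005,"wz": 0.15},
  {"x": -0.048,"y": -0.625,"z": 0.017,"wx": 0,"wy": 0.005,"wz": 0.15},
  {"x": -0.096,"y": -0.95,"z": 0.034,"wx": 0,"wy": 0.005,"wz": 0.29},
  {"x": -0.096,"y": -0.98,"z": 0.034,"wx": 0,"wy": 0.005,"wz": 0.29},
  {"x": -0.096,"y": -0.98,"z": 0.034,"wx": 0,"wy": 0.005,"wz": 0.29},
  {"x": -0.096,"y": -0.98,"z": 0.034,"wx": 0,"wy": 0.005,"wz": 0.29},
  {"x": -0.096,"y": -0.98,"z": 0.034,"wx": 0,"wy": 0.005,"wz": 0.29},
  {"x": -0.096,"y": -0.98,"z": 0.034,"wx": 0,"wy": 0.005,"wz": 0.29},
])

```text
t: 6.77
eef_pos: [0.5727, 0.3347, 0.2282]
tool_rot: [0.002, -0.343, 0.939, -0.001]
contact_force: [-0.4, 0.5, 0.6]
gripper_width: 0.499
```

```bash
python3 - <<'E'
from h import *
o=monitor.get_obs();print(o['eef_pos'].round(4),o['q'].round(2))
im=snap('wrist','w4')
for r in finder.place_of('wrist','cam_far_grip')[:3]: print(round(r['confidence'],2),np.round(r['location'],1),at('wrist',r['location'],.152).round(4))
print(go([.627,.337,.139],np.radians(130)))
E
```

```text
[0.5727 0.3347 0.2282] [-0.66  0.46  0.05  1.59 -0.02  1.09  1.66]
0.78 [269.4 259. ] [0.6284 0.3367 0.152 ]
[array([-0.2134, -0.1658,  0.4499]), array([-0.0008,  0.0009,  0.0013]), array([-0.0014, -0.0013, -0.9987])]
```

View pics/w4.png

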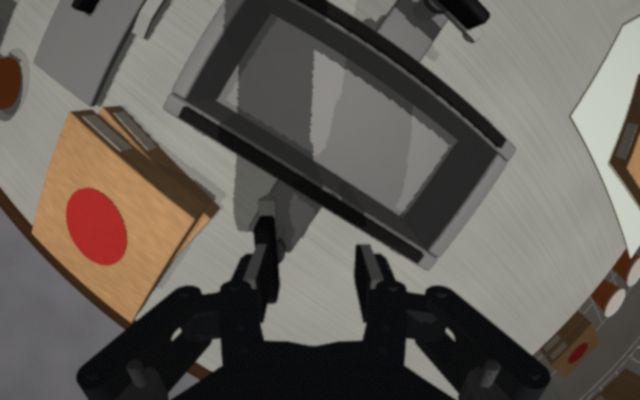

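Request:
jog_arm([
  {"x": -0.218,"y": -0.168,"z": 0,"wx": 0,"wy": 0,"wz": 0},
  {"x": -0.218,"y": -0.168,"z": 0,"wx": 0,"wy": 0,"wz": 0},
  {"x": -0.218,"y": -0.168,"z": 0.1,"wx": 0,"wy": 0,"wz": 0},
  {"x": -0.218,"y": -0.168,"z": 0.25,"wx": 0,"wy": 0,"wz": 0},
  {"x": -0.218,"y": -0.168,"z": 0.45,"wx": 0,"wy": 0,"wz": 0},
  {"x": -0.218,"y": -0.168,"z": 0.45,"wx": 0,"wy": 0,"wz": 0},
  {"x": -0.218,"y": -0.168,"z": 0.45,"wx": 0,"wy": 0,"wz": 0},
])

```text
t: 7.45
eef_pos: [0.6263, 0.3364, 0.1369]
tool_rot: [-0.001, -0.345, 0.939, -0.001]
contact_force: [0.3, 0.3, 1.4]
gripper_width: 0.499
```

Request:
jog_arm([
  {"x": 0,"y": 0,"z": 0,"wx": 0,"wy": 0,"wz": 0},
  {"x": 0,"y": 0,"z": 0,"wx": 0,"wy": 0,"wz": 0},
  {"x": 0,"y": 0,"z": 0,"wx": 0,"wy": 0,"wz": 0},
  {"x": 0,"y": 0,"z": 0,"wx": 0,"wy": 0,"wz": 0},
  {"x": 0,"y": 0,"z": 0,"wx": 0,"wy": 0,"wz": 0},
  {"x": 0,"y": 0,"z": 0,"wx": 0,"wy": 0,"wz": 0},
], hand=-1)

```text
t: 7.95
eef_pos: [0.6297, 0.3341, 0.1398]
tool_rot: [0.002, -0.344, 0.939, -0.003]
contact_force: [4.3, -4.1, -1.0]
gripper_width: 0.154
```

```bash
cat >> h.py <<'E'
def st():
    o=monitor.get_obs();y=rot(o).apply([0,1,0])
    print(round(o['t'],2),o['eef_pos'].round(4),'q',o['q'].round(2),'F',o['contact_force'].round(1),'M',o['torque'].round(2),'w',round(o['gripper_width'],3),'yaw',np.degrees(np.arctan2(y[1],y[0])).round(1));return o
E
python3 -c "
from h import *
st()"
```

```text
7.95 [0.6297 0.3341 0.1398] q [-0.61  0.62  0.05  1.54 -0.03  0.98  1.72] F [ 4.3 -4.1 -1. ] M [-0.71 -0.79  0.04] w 0.154 yaw 130.2
```

Request:
jog_arm([
  {"x": 0,"y": 0,"z": 0,"wx": 0,"wy": 0,"wz": -0.036},
  {"x": 0,"y": 0,"z": 0,"wx": 0,"wy": 0,"wz": -0.072},
  {"x": 0,"y": 0,"z": 0,"wx": 0,"wy": 0,"wz": -0.108},
  {"x": 0,"y": 0,"z": 0,"wx": 0,"wy": 0,"wz": -0.144},
  {"x": 0,"y": 0,"z": 0,"wx": 0,"wy": 0,"wz": -0.18},
  {"x": 0,"y": 0,"z": 0,"wx": 0,"wy": 0,"wz": -0.216},
  {"x": 0,"y": 0,"z": 0,"wx": 0,"wy": 0,"wz": -0.25},
  {"x": 0,"y": 0,"z": 0,"wx": 0,"wy": 0,"wz": -0.285},
  {"x": 0,"y": 0,"z": 0,"wx": 0,"wy": 0,"wz": -0.285},
  {"x": 0,"y": 0,"z": 0,"wx": 0,"wy": 0,"wz": -0.285},
])

```text
t: 8.78
eef_pos: [0.63, 0.3339, 0.1399]
tool_rot: [-0.001, 0.715, -0.7, 0.003]
contact_force: [3.2, 1.4, -12.3]
gripper_width: 0.149
```

```bash
python3 -c "
from h import *
st()"
```

```text
8.78 [0.63   0.3339 0.1399] q [-0.47  0.63 -0.16  1.53  0.12  1.    2.5 ] F [  3.2   1.4 -12.3] M [ 0.66 -0.37 -0.69] w 0.149 yaw -178.8
```

Request:
jog_arm([
  {"x": 0,"y": 0,"z": 0,"wx": 0,"wy": 0,"wz": 0},
  {"x": 0,"y": 0,"z": 0,"wx": 0,"wy": 0,"wz": 0},
  {"x": 0,"y": 0,"z": 0,"wx": 0,"wy": 0,"wz": 0},
  {"x": 0,"y": 0,"z": -0.2,"wx": 0,"wy": 0,"wz": 0},
  {"x": 0,"y": 0,"z": -0.4,"wx": 0,"wy": 0,"wz": 0},
  {"x": 0,"y": 0,"z": -0.6,"wx": 0,"wy": 0,"wz": 0},
  {"x": 0,"y": 0,"z": -0.8,"wx": 0,"wy": 0,"wz": 0},
  {"x": 0,"y": 0,"z": -0.8,"wx": 0,"wy": 0,"wz": 0},
], hand=0)

```text
t: 9.45
eef_pos: [0.6325, 0.3369, 0.3121]
tool_rot: [-0.009, 0.714, -0.7, 0.005]
contact_force: [0.8, 0.3, 2.0]
gripper_width: 0.502
```

```bash
python3 - <<'E'
from h import *
st()
im=snap('top','t5')
for r in finder.place_of('top','tub0_mid')[:6]: print(round(r['confidence'],2),np.round(r['location'],1),at('top',r['location'],.04).round(4))
a=cv2.resize(im[150:290,140:440,::-1],None,fx=2.6,fy=2.6,interpolation=cv2.INTER_CUBIC);cv2.imwrite('pics/t5c.png',a)
# bright white blobs: tub lids at z=.044
g=cv2.inRange(im,(170,170,165),(255,255,255));n,_,s,c=cv2.connectedComponentsWithStats(g)
ct,_=cv2.findContours(g,cv2.RETR_EXTERNAL,cv2.CHAIN_APPROX_NONE)
for k in ct:
    if 150<cv2.contourArea(k)<700: print(cv2.minAreaRect(k),at('top',cv2.minAreaRect(k)[0],.046).round(4))
print(go([.56,-.27,.35],0))
E
```

```text
9.45 [0.6325 0.3369 0.3121] q [-0.47  0.49 -0.17  1.35  0.09  1.29  2.52] F [0.8 0.3 2. ] M [ 0.01 -0.02 -0.02] w 0.502 yaw -178.8
0.84 [371.4 204.3] [ 0.5563 -0.2609  0.04  ]
((414.9864807128906, 237.91891479492188), (26.797035217285156, 14.79590892791748), 80.53767395019531) [ 0.4363 -0.4079  0.046 ]
((374.627685546875, 202.7984619140625), (26.07090950012207, 14.47767448425293), 86.8201675415039) [ 0.5607 -0.2717  0.046 ]
((411.2235412597656, 200.50588989257812), (26.465517044067383, 14.751273155212402), 77.47119140625) [ 0.567  -0.3996  0.046 ]
((567.7897338867188, 177.9758758544922), (33.13514709472656, 14.532959938049316), 85.2363510131836) [ 0.6388 -0.9509  0.046 ]
((27.31999969482422, 148.24000549316406), (16.308185577392578, 25.405269622802734), 3.1798300743103027) [0.7736 0.956  0.046 ]
((350.0, 134.0), (30.0, 34.0), 90.0) [ 0.8082 -0.1911  0.046 ]
((9.5, 118.0), (30.0, 19.0), 90.0) [0.8852 1.0264 0.046 ]
((29.15345001220703, 117.39138793945312), (16.089834213256836, 31.76861572265625), 3.3664608001708984) [0.8864 0.9559 0.046 ]
((562.4999389648438, 110.00000762939453), (31.
[... 1036 characters left out ...]
986541748047) [1.151  0.9588 0.046 ]
((142.0, 50.5), (29.0, 30.0), 90.0) [1.1309 0.5585 0.046 ]
((175.5, 50.0), (30.0, 31.0), 90.0) [1.1309 0.4365 0.046 ]
((248.0, 48.5), (29.0, 22.0), 90.0) [1.1324 0.1726 0.046 ]
((209.5, 40.5), (13.0, 31.0), 90.0) [1.1652 0.3131 0.046 ]
((388.1406555175781, 48.411712646484375), (16.935415267944336, 34.13080596923828), 31.32869529724121) [ 1.1246 -0.3363  0.046 ]
((210.0, 24.0), (30.0, 14.0), 0.0) [1.2286 0.3121 0.046 ]
((345.0, 18.0), (22.0, 30.0), 90.0) [ 1.2437 -0.1822  0.046 ]
((445.5, 14.0), (28.0, 31.0), 90.0) [ 1.2531 -0.5501  0.046 ]
[array([ 3.0182,  0.4112, -0.235 ]), array([-0.0037,  0.0001,  0.0066]), array([-2.000e-04, -5.800e-03, -9.933e-01])]
```

View pics/t5c.png

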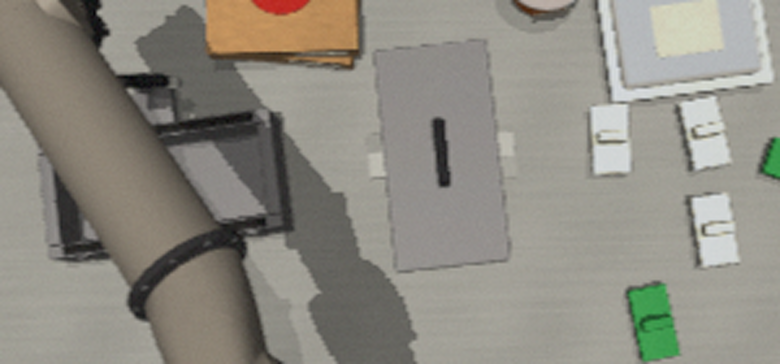

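```bash
cat >> h.py <<'E'
def Rd(yaw):
    yaw=np.radians(yaw); y=np.array([np.cos(yaw),np.sin(yaw),0]); z=np.array([0,0,-1.]); return R.from_matrix(np.c_[np.cross(y,z),y,z])
def chain(poses,o=None):
    """per call numbers for a list of (x,y,z,yawdeg), each a separate call; yaw change taken the shorter way"""
    o=o or monitor.get_obs(); p,r=np.array(o['eef_pos']),rot(o)
    for q in poses:
        n=Rd(q[3]); d=r.inv().apply(np.array(q[:3])-p)/.2; w=(r.inv()*n).as_rotvec()/np.pi
        print(q,'shift',d.round(3),'turn',w.round(4)); p,r=np.array(q[:3]),n
E
python3 -c "
from h import *
chain([(.62,.14,.33,121),(.60,-.06,.33,62),(.561,-.25,.22,3)])"
```

```text
(0.62, 0.14, 0.33, 121) shift [ 0.975  0.07  -0.131] turn [-0.0033  0.002   0.3344]
(0.6, -0.06, 0.33, 62) shift [ 0.601 -0.806  0.   ] turn [0.     0.     0.3278]
(0.561, -0.25, 0.22, 3) shift [-0.274 -0.93   0.55 ] turn [0.     0.     0.3278]
```

Request:
jog_arm([
  {"x": 0.975,"y": 0.07,"z": -0.13,"wx": -0.003,"wy": 0.002,"wz": 0.334},
  {"x": 0.975,"y": 0.07,"z": -0.13,"wx": -0.003,"wy": 0.002,"wz": 0.334},
  {"x": 0.975,"y": 0.07,"z": -0.13,"wx": -0.003,"wy": 0.002,"wz": 0.334},
  {"x": 0.975,"y": 0.07,"z": -0.13,"wx": -0.003,"wy": 0.002,"wz": 0.334},
  {"x": 0.975,"y": 0.07,"z": -0.13,"wx": -0.003,"wy": 0.002,"wz": 0.334},
  {"x": 0.975,"y": 0.07,"z": -0.13,"wx": -0.003,"wy": 0.002,"wz": 0.334},
  {"x": 0.975,"y": 0.07,"z": -0.13,"wx": -0.003,"wy": 0.002,"wz": 0.334},
  {"x": 0.975,"y": 0.07,"z": -0.13,"wx": -0.003,"wy": 0.002,"wz": 0.334},
  {"x": 0.975,"y": 0.07,"z": -0.13,"wx": -0.003,"wy": 0.002,"wz": 0.334},
  {"x": 0.975,"y": 0.07,"z": -0.13,"wx": -0.003,"wy": 0.002,"wz": 0.334},
])

```text
t: 10.38
eef_pos: [0.6192, 0.1399, 0.3289]
tool_rot: [-0.001, -0.267, 0.964, -0.0]
contact_force: [0.4, 0.3, -0.3]
gripper_width: 0.498
```

Request:
jog_arm([
  {"x": 0.6,"y": -0.806,"z": 0,"wx": 0,"wy": 0,"wz": 0.328},
  {"x": 0.6,"y": -0.806,"z": 0,"wx": 0,"wy": 0,"wz": 0.328},
  {"x": 0.6,"y": -0.806,"z": 0,"wx": 0,"wy": 0,"wz": 0.328},
  {"x": 0.6,"y": -0.806,"z": 0,"wx": 0,"wy": 0,"wz": 0.328},
  {"x": 0.6,"y": -0.806,"z": 0,"wx": 0,"wy": 0,"wz": 0.328},
  {"x": 0.6,"y": -0.806,"z": 0,"wx": 0,"wy": 0,"wz": 0.328},
  {"x": 0.6,"y": -0.806,"z": 0,"wx": 0,"wy": 0,"wz": 0.328},
  {"x": 0.6,"y": -0.806,"z": 0,"wx": 0,"wy": 0,"wz": 0.328},
  {"x": 0.6,"y": -0.806,"z": 0,"wx": 0,"wy": 0,"wz": 0.328},
  {"x": 0.6,"y": -0.806,"z": 0,"wx": 0,"wy": 0,"wz": 0.328},
])

```text
t: 11.22
eef_pos: [0.5989, -0.06, 0.3284]
tool_rot: [-0.001, 0.242, 0.97, -0.001]
contact_force: [1.5, 0.4, 0.1]
gripper_width: 0.497
```

Request:
jog_arm([
  {"x": -0.274,"y": -0.93,"z": 0.55,"wx": 0,"wy": 0,"wz": 0.328},
  {"x": -0.274,"y": -0.93,"z": 0.55,"wx": 0,"wy": 0,"wz": 0.328},
  {"x": -0.274,"y": -0.93,"z": 0.55,"wx": 0,"wy": 0,"wz": 0.328},
  {"x": -0.274,"y": -0.93,"z": 0.55,"wx": 0,"wy": 0,"wz": 0.328},
  {"x": -0.274,"y": -0.93,"z": 0.55,"wx": 0,"wy": 0,"wz": 0.328},
  {"x": -0.274,"y": -0.93,"z": 0.55,"wx": 0,"wy": 0,"wz": 0.328},
  {"x": -0.274,"y": -0.93,"z": 0.55,"wx": 0,"wy": 0,"wz": 0.328},
  {"x": -0.274,"y": -0.93,"z": 0.55,"wx": 0,"wy": 0,"wz": 0.328},
  {"x": -0.274,"y": -0.93,"z": 0.55,"wx": 0,"wy": 0,"wz": 0.328},
  {"x": -0.274,"y": -0.93,"z": 0.55,"wx": 0,"wy": 0,"wz": 0.328},
  {"x": -0.274,"y": -0.93,"z": 0.55,"wx": 0,"wy": 0,"wz": 0.328},
])

```text
t: 12.13
eef_pos: [0.5594, -0.2497, 0.2184]
tool_rot: [-0.001, 0.687, 0.726, -0.002]
contact_force: [0.1, -0.7, 0.2]
gripper_width: 0.501
```

```bash
cat >> h.py <<'E'
def tubs(name=None):
    im=snap('wrist',name); K=cams.get_calibration('wrist')
    for r in finder.place_of('wrist','tub0_mid')[:5]: print('net',round(r['confidence'],2),np.round(r['location'],1),at('wrist',r['location'],.04,K).round(4))
    g=cv2.inRange(im,(150,150,145),(255,255,255))
    ct,_=cv2.findContours(g,cv2.RETR_EXTERNAL,cv2.CHAIN_APPROX_NONE)
    for k in ct:
        if 500<cv2.contourArea(k)<12000:
            m=cv2.minAreaRect(k); b=cv2.boxPoints(m); w=np.array([at('wrist',x,.044,K) for x in b]); e=[w[1]-w[0],w[2]-w[1]]; L=[np.linalg.norm(x) for x in e]; d=e[int(np.argmax(L))]
            print('rect',np.round(m[0],0),'ctr',w.mean(0).round(3)[:2],'size',np.round(L,3),'yaw',round((np.degrees(np.arctan2(d[1],d[0]))+90)%180-90,1))
E
python3 -c "
from h import *
st();tubs('w6');chain([(.561,-.272,.051,3)])"
```

```text
12.13 [ 0.5594 -0.2497  0.2184] q [-0.1   0.43  0.56  1.75 -0.26  1.04  0.61] F [ 0.1 -0.7  0.2] M [0.01 0.02 0.02] w 0.501 yaw 3.1
net 0.89 [314.5 198.3] [ 0.562  -0.2711  0.04  ]
rect [291. 301.] ctr [ 0.539 -0.407] size [0.036 0.046] yaw -84.2
rect [334. 296.] ctr [ 0.593 -0.396] size [0.038 0.046] yaw -76.8
rect [467. 234.] ctr [ 0.763 -0.313] size [0.092 0.19 ] yaw -36.9
rect [288. 203.] ctr [ 0.534 -0.277] size [0.035 0.039] yaw -87.4
(0.561, -0.272, 0.051, 3) shift [-0.11   0.004  0.838] turn [-0.0008  0.0004  0.0005]
```

View pics/w6.png

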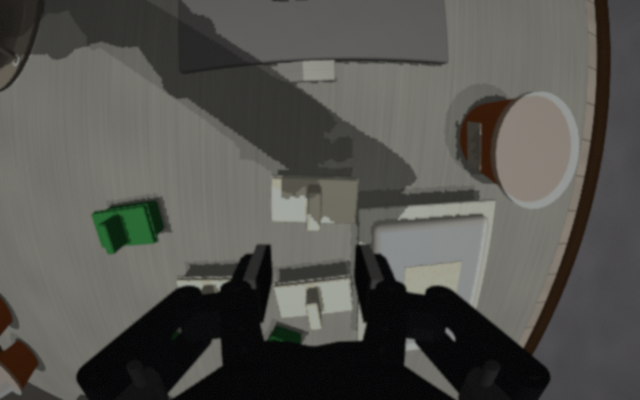

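Request:
jog_arm([
  {"x": -0.108,"y": 0.01,"z": 0.1,"wx": 0,"wy": 0,"wz": 0},
  {"x": -0.108,"y": 0.01,"z": 0.25,"wx": 0,"wy": 0,"wz": 0},
  {"x": -0.108,"y": 0.01,"z": 0.4,"wx": 0,"wy": 0,"wz": 0},
  {"x": -0.108,"y": 0.01,"z": 0.55,"wx": 0,"wy": 0,"wz": 0},
  {"x": -0.108,"y": 0.01,"z": 0.7,"wx": 0,"wy": 0,"wz": 0},
  {"x": -0.108,"y": 0.01,"z": 0.82,"wx": 0,"wy": 0,"wz": 0},
  {"x": -0.108,"y": 0.01,"z": 0.83,"wx": 0,"wy": 0,"wz": 0},
  {"x": -0.108,"y": 0.01,"z": 0.83,"wx": 0,"wy": 0,"wz": 0},
], hand=-0.3)

```text
t: 12.9
eef_pos: [0.5614, -0.2711, 0.0517]
tool_rot: [-0.002, 0.687, 0.726, -0.002]
contact_force: [-0.1, -0.2, 0.6]
gripper_width: 0.353
```

Request:
jog_arm([
  {"x": 0,"y": 0,"z": 0,"wx": 0,"wy": 0,"wz": 0},
  {"x": 0,"y": 0,"z": 0,"wx": 0,"wy": 0,"wz": 0},
  {"x": 0,"y": 0,"z": 0,"wx": 0,"wy": 0,"wz": 0},
  {"x": 0,"y": 0,"z": 0,"wx": 0,"wy": 0,"wz": 0},
  {"x": 0,"y": 0,"z": 0,"wx": 0,"wy": 0,"wz": 0},
], hand=-1, grip_force=60)

```text
t: 13.32
eef_pos: [0.5621, -0.2717, 0.0532]
tool_rot: [-0.001, 0.687, 0.726, -0.001]
contact_force: [-1.4, 0.3, 6.5]
gripper_width: 0.15
```

```bash
python3 -c "
from h import *
st()
c=np.array([.502,.3205]);a=np.radians(7.3);u=np.array([-np.sin(a),np.cos(a)])
for s in(.085,0,-.085): print((c+u*s).round(4))
x,y=c-u*.085
chain([(.56,-.20,.20,4),(.545,-.01,.24,5),(.53,.18,.24,7.3),(x,y,.2,7.3),(x,y,.066,7.3)])"
```

```text
13.32 [ 0.5621 -0.2717  0.0532] q [ 0.02  0.65  0.46  1.83 -0.4   0.75  0.75] F [-1.4  0.3  6.5] M [0.08 0.18 0.06] w 0.15 yaw 3.1
[0.4912 0.4048]
[0.502  0.3205]
[0.5128 0.2362]
(0.56, -0.2, 0.2, 4) shift [ 0.358  0.007 -0.734] turn [-0.001   0.0003 -0.0048]
(0.545, -0.01, 0.24, 5) shift [ 0.953 -0.009 -0.2  ] turn [ 0.      0.     -0.0056]
(0.53, 0.18, 0.24, 7.3) shift [0.953 0.008 0.   ] turn [ 0.      0.     -0.0128]
(np.float64(0.5128004917311147), np.float64(0.23618897237984748), 0.2, 7.3) shift [ 0.29 -0.05  0.2 ] turn [0. 0. 0.]
(np.float64(0.5128004917311147), np.float64(0.23618897237984748), 0.066, 7.3) shift [0.   0.   0.67] turn [0. 0. 0.]
```

```bash
python3 -c "
from h import *
c=np.array([.503,.318]);a=np.radians(7.4);u=np.array([-np.sin(a),np.cos(a)])
x,y=c+u*.085;print(x,y)
chain([(.555,-.12,.23,4),(.54,.07,.24,5),(.52,.26,.24,7.4),(x,y,.2,7.4)])"
```

```text
0.49205237429090715 0.4022920488025627
(0.555, -0.12, 0.23, 4) shift [ 0.758  0.003 -0.885] turn [-0.001   0.0003 -0.0048]
(0.54, 0.07, 0.24, 5) shift [ 0.953 -0.009 -0.05 ] turn [ 0.      0.     -0.0056]
(0.52, 0.26, 0.24, 7.4) shift [ 0.955 -0.017  0.   ] turn [ 0.      0.     -0.0133]
(np.float64(0.49205237429090715), np.float64(0.4022920488025627), 0.2, 7.4) shift [ 0.724 -0.047  0.2  ] turn [0. 0. 0.]
```

Request:
jog_arm([
  {"x": 0,"y": 0,"z": -0.15,"wx": 0,"wy": 0,"wz": 0},
  {"x": 0,"y": 0,"z": -0.35,"wx": 0,"wy": 0,"wz": 0},
  {"x": 0.1,"y": 0,"z": -0.5,"wx": 0,"wy": 0,"wz": -0.005},
  {"x": 0.25,"y": 0,"z": -0.65,"wx": 0,"wy": 0,"wz": -0.005},
  {"x": 0.42,"y": 0,"z": -0.78,"wx": 0,"wy": 0,"wz": -0.005},
  {"x": 0.6,"y": 0,"z": -0.885,"wx": 0,"wy": 0,"wz": -0.005},
  {"x": 0.758,"y": 0,"z": -0.885,"wx": 0,"wy": 0,"wz": -0.005},
  {"x": 0.758,"y": 0,"z": -0.885,"wx": 0,"wy": 0,"wz": -0.005},
])

```text
t: 13.98
eef_pos: [0.5556, -0.1113, 0.2312]
tool_rot: [-0.002, 0.678, 0.735, 0.001]
contact_force: [-0.1, 1.7, -2.5]
gripper_width: 0.157
```

Request:
jog_arm([
  {"x": 0.2,"y": -0.009,"z": -0.05,"wx": 0,"wy": 0,"wz": -0.0056},
  {"x": 0.4,"y": -0.009,"z": -0.05,"wx": 0,"wy": 0,"wz": -0.0056},
  {"x": 0.6,"y": -0.009,"z": -0.05,"wx": 0,"wy": 0,"wz": -0.0056},
  {"x": 0.8,"y": -0.009,"z": -0.05,"wx": 0,"wy": 0,"wz": -0.0056},
  {"x": 0.953,"y": -0.009,"z": -0.05,"wx": 0,"wy": 0,"wz": -0.0056},
  {"x": 0.953,"y": -0.009,"z": -0.05,"wx": 0,"wy": 0,"wz": -0.0056},
])

```text
t: 14.48
eef_pos: [0.5371, 0.0879, 0.2415]
tool_rot: [-0.004, 0.667, 0.745, 0.002]
contact_force: [-0.1, 1.3, -2.6]
gripper_width: 0.154
```

Request:
jog_arm([
  {"x": 0.2,"y": -0.017,"z": 0,"wx": 0,"wy": 0,"wz": -0.0133},
  {"x": 0.4,"y": -0.017,"z": 0,"wx": 0,"wy": 0,"wz": -0.0133},
  {"x": 0.6,"y": -0.017,"z": 0,"wx": 0,"wy": 0,"wz": -0.0133},
  {"x": 0.8,"y": -0.017,"z": 0,"wx": 0,"wy": 0,"wz": -0.0133},
  {"x": 0.955,"y": -0.017,"z": 0,"wx": 0,"wy": 0,"wz": -0.0133},
  {"x": 0.955,"y": -0.017,"z": 0,"wx": 0,"wy": 0,"wz": -0.0133},
])

```text
t: 14.98
eef_pos: [0.5099, 0.2867, 0.2425]
tool_rot: [-0.005, 0.647, 0.763, 0.003]
contact_force: [-0.3, -0.0, -2.6]
gripper_width: 0.15
```

Request:
jog_arm([
  {"x": 0.2,"y": -0.047,"z": 0.05,"wx": 0,"wy": 0,"wz": 0},
  {"x": 0.4,"y": -0.047,"z": 0.1,"wx": 0,"wy": 0,"wz": 0},
  {"x": 0.6,"y": -0.047,"z": 0.15,"wx": 0,"wy": 0,"wz": 0},
  {"x": 0.724,"y": -0.047,"z": 0.2,"wx": 0,"wy": 0,"wz": 0},
  {"x": 0.724,"y": -0.047,"z": 0.2,"wx": 0,"wy": 0,"wz": 0},
  {"x": 0.724,"y": -0.047,"z": 0.2,"wx": 0,"wy": 0,"wz": 0},
])

```text
t: 15.48
eef_pos: [0.4749, 0.4302, 0.2025]
tool_rot: [-0.006, 0.645, 0.764, 0.002]
contact_force: [1.0, -0.2, -2.4]
gripper_width: 0.153
```

```bash
python3 -c "
from h import *
st();snap('wrist','w7')
chain([(.492,.4023,.067,7.4)])"
```

```text
15.48 [0.4749 0.4302 0.2025] q [-1.06  0.46  0.33  1.69 -0.18  1.02 -0.51] F [ 1.  -0.2 -2.4] M [-0.07 -0.07  0.03] w 0.153 yaw 9.7
(0.492, 0.4023, 0.067, 7.4) shift [-0.147  0.057  0.68 ] turn [-0.0011 -0.0034  0.0114]
```

View pics/w7.png

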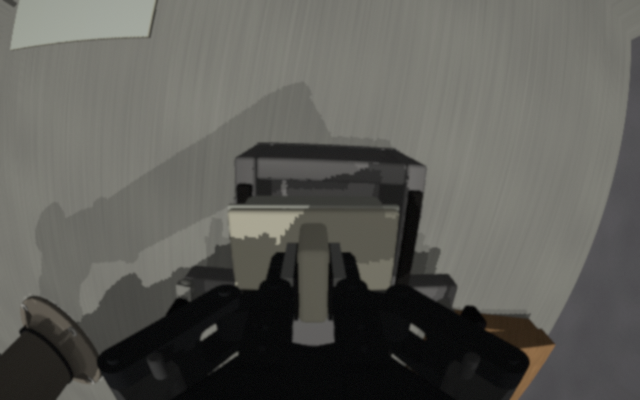

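Request:
jog_arm([
  {"x": -0.147,"y": 0.057,"z": 0,"wx": -0.001,"wy": -0.0034,"wz": 0.0114},
  {"x": -0.147,"y": 0.057,"z": 0,"wx": -0.001,"wy": -0.0034,"wz": 0.0114},
  {"x": -0.147,"y": 0.057,"z": 0,"wx": -0.001,"wy": -0.0034,"wz": 0.0114},
  {"x": -0.147,"y": 0.057,"z": 0.12,"wx": -0.001,"wy": -0.0034,"wz": 0.0114},
  {"x": -0.147,"y": 0.057,"z": 0.24,"wx": -0.001,"wy": -0.0034,"wz": 0.0114},
  {"x": -0.147,"y": 0.057,"z": 0.3,"wx": -0.001,"wy": -0.0034,"wz": 0.0114},
  {"x": -0.147,"y": 0.057,"z": 0.3,"wx": -0.001,"wy": -0.0034,"wz": 0.0114},
])

```text
t: 16.12
eef_pos: [0.4908, 0.3996, 0.1403]
tool_rot: [-0.0, 0.66, 0.751, -0.003]
contact_force: [-0.3, 0.2, -2.1]
gripper_width: 0.153
```

```bash
python3 -c "
from h import *
st()
chain([(.492,.4023,.067,7.4)])"
```

```text
16.12 [0.4908 0.3996 0.1403] q [-1.02  0.52  0.32  1.76 -0.2   0.9  -0.48] F [-0.3  0.2 -2.1] M [-0.01  0.1  -0.01] w 0.153 yaw 7.4
(0.492, 0.4023, 0.067, 7.4) shift [0.014 0.009 0.366] turn [-0.0015  0.001  -0.0002]
```

Request:
jog_arm([
  {"x": 0.012,"y": 0.008,"z": 0.12,"wx": -0.001,"wy": 0.001,"wz": 0},
  {"x": 0.012,"y": 0.008,"z": 0.24,"wx": -0.001,"wy": 0.001,"wz": 0},
  {"x": 0.012,"y": 0.008,"z": 0.33,"wx": -0.001,"wy": 0.001,"wz": 0},
  {"x": 0.012,"y": 0.008,"z": 0.367,"wx": -0.001,"wy": 0.001,"wz": 0},
  {"x": 0.012,"y": 0.008,"z": 0.367,"wx": -0.001,"wy": 0.001,"wz": 0},
  {"x": 0.012,"y": 0.008,"z": 0.367,"wx": -0.001,"wy": 0.001,"wz": 0},
])

```text
t: 16.62
eef_pos: [0.4928, 0.4023, 0.0682]
tool_rot: [-0.0, 0.66, 0.751, 0.0]
contact_force: [0.4, -0.3, -2.0]
gripper_width: 0.149
```

Request:
jog_arm([
  {"x": 0,"y": 0,"z": 0,"wx": 0,"wy": 0,"wz": 0},
  {"x": 0,"y": 0,"z": 0,"wx": 0,"wy": 0,"wz": 0},
  {"x": 0,"y": 0,"z": 0,"wx": 0,"wy": 0,"wz": 0},
  {"x": 0,"y": 0,"z": -0.2,"wx": 0,"wy": 0,"wz": 0},
  {"x": 0,"y": 0,"z": -0.4,"wx": 0,"wy": 0,"wz": 0},
  {"x": 0,"y": 0,"z": -0.6,"wx": 0,"wy": 0,"wz": 0},
  {"x": 0,"y": 0,"z": -0.8,"wx": 0,"wy": 0,"wz": 0},
  {"x": 0,"y": 0,"z": -0.8,"wx": 0,"wy": 0,"wz": 0},
  {"x": 0,"y": 0,"z": -0.8,"wx": 0,"wy": 0,"wz": 0},
], hand=-0.3)

```text
t: 17.37
eef_pos: [0.4944, 0.4033, 0.232]
tool_rot: [-0.0, 0.66, 0.751, 0.004]
contact_force: [-0.5, -1.5, -1.2]
gripper_width: 0.346
```

```bash
python3 -c "
from h import *
st();tubs()
chain([(.52,.21,.23,8),(.54,.02,.23,9),(.56,-.17,.23,11),(.566,-.36,.20,12.5)])"
```

```text
17.37 [0.4944 0.4033 0.232 ] q [-1.04  0.43  0.36  1.67 -0.17  1.06 -0.51] F [-0.5 -1.5 -1.2] M [0.   0.05 0.04] w 0.346 yaw 7.3
net 0.91 [312.3 181.8] [0.4936 0.3976 0.04  ]
rect [297. 182.] ctr [0.477 0.395] size [0.065 0.049] yaw 7.0
rect [78. 24.] ctr [0.136 0.586] size [0.294 0.061] yaw -10.0
(0.52, 0.21, 0.23, 8) shift [-0.97   0.014 -0.011] turn [-0.0001 -0.0003 -0.0036]
(0.54, 0.02, 0.23, 9) shift [-0.955 -0.033  0.   ] turn [ 0.      0.     -0.0056]
(0.56, -0.17, 0.23, 11) shift [-0.954 -0.05   0.   ] turn [ 0.      0.     -0.0111]
(0.566, -0.36, 0.2, 12.5) shift [-0.938 -0.152  0.15 ] turn [ 0.      0.     -0.0083]
```

Tub A placed. I'll go back for tub B at about (0.566, -0.398).

Request:
jog_arm([
  {"x": -0.97,"y": 0.014,"z": -0.011,"wx": 0,"wy": 0,"wz": -0.004},
  {"x": -0.97,"y": 0.014,"z": -0.011,"wx": 0,"wy": 0,"wz": -0.004},
  {"x": -0.97,"y": 0.014,"z": -0.011,"wx": 0,"wy": 0,"wz": -0.004},
  {"x": -0.97,"y": 0.014,"z": -0.011,"wx": 0,"wy": 0,"wz": -0.004},
  {"x": -0.97,"y": 0.014,"z": -0.011,"wx": 0,"wy": 0,"wz": -0.004},
  {"x": -0.97,"y": 0.014,"z": -0.011,"wx": 0,"wy": 0,"wz": -0.004},
])

```text
t: 17.97
eef_pos: [0.5203, 0.2014, 0.2288]
tool_rot: [0.0, 0.659, 0.752, -0.002]
contact_force: [0.3, -0.4, -0.2]
gripper_width: 0.347
```

Request:
jog_arm([
  {"x": -0.955,"y": -0.033,"z": 0,"wx": 0,"wy": 0,"wz": -0.0056},
  {"x": -0.955,"y": -0.033,"z": 0,"wx": 0,"wy": 0,"wz": -0.0056},
  {"x": -0.955,"y": -0.033,"z": 0,"wx": 0,"wy": 0,"wz": -0.0056},
  {"x": -0.955,"y": -0.033,"z": 0,"wx": 0,"wy": 0,"wz": -0.0056},
  {"x": -0.955,"y": -0.033,"z": 0,"wx": 0,"wy": 0,"wz": -0.0056},
  {"x": -0.955,"y": -0.033,"z": 0,"wx": 0,"wy": 0,"wz": -0.0056},
])

```text
t: 18.47
eef_pos: [0.5378, 0.0028, 0.2284]
tool_rot: [0.001, 0.657, 0.754, -0.004]
contact_force: [-0.4, -0.5, 0.4]
gripper_width: 0.35
```

Request:
jog_arm([
  {"x": -0.954,"y": -0.05,"z": 0,"wx": 0,"wy": 0,"wz": -0.011},
  {"x": -0.954,"y": -0.05,"z": 0,"wx": 0,"wy": 0,"wz": -0.011},
  {"x": -0.954,"y": -0.05,"z": 0,"wx": 0,"wy": 0,"wz": -0.011},
  {"x": -0.954,"y": -0.05,"z": 0,"wx": 0,"wy": 0,"wz": -0.011},
  {"x": -0.954,"y": -0.05,"z": 0,"wx": 0,"wy": 0,"wz": -0.011},
  {"x": -0.954,"y": -0.05,"z": 0,"wx": 0,"wy": 0,"wz": -0.011},
  {"x": -0.954,"y": -0.05,"z": 0,"wx": 0,"wy": 0,"wz": -0.011},
])

```text
t: 19.05
eef_pos: [0.553, -0.1894, 0.2283]
tool_rot: [-0.0, 0.645, 0.764, -0.005]
contact_force: [0.5, 0.3, -0.2]
gripper_width: 0.35
```

Request:
jog_arm([
  {"x": -0.8,"y": -0.15,"z": 0.1,"wx": 0,"wy": 0,"wz": -0.008},
  {"x": -0.8,"y": -0.15,"z": 0.1,"wx": 0,"wy": 0,"wz": -0.008},
  {"x": -0.8,"y": -0.15,"z": 0.1,"wx": 0,"wy": 0,"wz": -0.008},
  {"x": -0.8,"y": -0.15,"z": 0.1,"wx": 0,"wy": 0,"wz": -0.008},
  {"x": -0.8,"y": -0.15,"z": 0.1,"wx": 0,"wy": 0,"wz": -0.008},
  {"x": -0.8,"y": -0.15,"z": 0.1,"wx": 0,"wy": 0,"wz": -0.008},
  {"x": -0.8,"y": -0.15,"z": 0.1,"wx": 0,"wy": 0,"wz": -0.008},
  {"x": -0.8,"y": -0.15,"z": 0.1,"wx": 0,"wy": 0,"wz": -0.008},
])

```text
t: 19.72
eef_pos: [0.5512, -0.3491, 0.2088]
tool_rot: [-0.001, 0.634, 0.773, -0.005]
contact_force: [0.8, -0.3, -0.6]
gripper_width: 0.354
```

```bash
python3 -c "
from h import *
st();tubs('w8')
chain([(.566,-.398,.0525,12.5)])"
```

```text
19.72 [ 0.5512 -0.3491  0.2088] q [ 0.07  0.51  0.56  1.66 -0.29  1.06  0.91] F [ 0.8 -0.3 -0.6] M [ 0.03 -0.06 -0.05] w 0.354 yaw 11.3
rect [295. 230.] ctr [ 0.542 -0.407] size [0.036 0.045] yaw -78.9
rect [223. 215.] ctr [ 0.46  -0.406] size [0.039 0.047] yaw -83.4
rect [180. 212.] ctr [ 0.408 -0.413] size [0.034 0.044] yaw -86.4
rect [438. 140.] ctr [ 0.673 -0.277] size [0.118 0.026] yaw 14.7
(0.566, -0.398, 0.0525, 12.5) shift [-0.248  0.032  0.786] turn [-0.0026  0.0016 -0.0068]
```

View pics/w8.png

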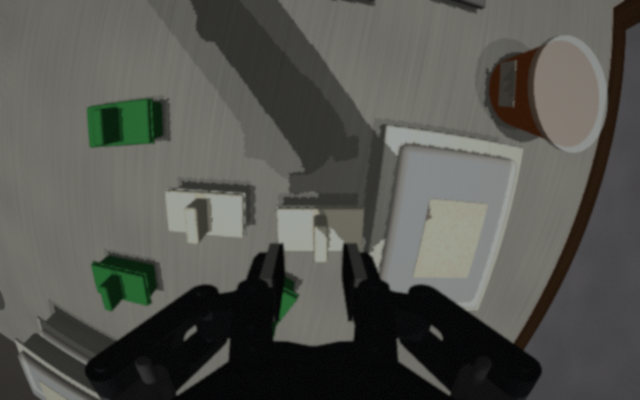

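```bash
python3 -c "
from h import *
for px,z in(((320.5,229),.044),((278,208),.044),((363,207),.044),((321,222),.08),((206,214),.044)): print(px,at('wrist',px,z).round(4))
chain([(.564,-.402,.0525,12)])"
```

```text
(320.5, 229) [ 0.5684 -0.4001  0.044 ]
(278, 208) [ 0.5194 -0.3854  0.044 ]
(363, 207) [ 0.6076 -0.3666  0.044 ]
(321, 222) [ 0.5637 -0.3781  0.08  ]
(206, 214) [ 0.4408 -0.4087  0.044 ]
(0.564, -0.402, 0.0525, 12) shift [-0.265  0.018  0.786] turn [-0.0026  0.0016 -0.0041]
```

Request:
jog_arm([
  {"x": -0.265,"y": 0.04,"z": 0,"wx": -0.0026,"wy": 0.0016,"wz": -0.004},
  {"x": -0.265,"y": 0.04,"z": 0.15,"wx": -0.0026,"wy": 0.0016,"wz": -0.004},
  {"x": -0.265,"y": 0.04,"z": 0.3,"wx": -0.0026,"wy": 0.0016,"wz": -0.004},
  {"x": -0.265,"y": 0.04,"z": 0.45,"wx": -0.0026,"wy": 0.0016,"wz": -0.004},
  {"x": -0.265,"y": 0.04,"z": 0.6,"wx": -0.0026,"wy": 0.0016,"wz": -0.004},
  {"x": -0.265,"y": 0.04,"z": 0.72,"wx": -0.0026,"wy": 0.0016,"wz": -0.004},
  {"x": -0.265,"y": 0.04,"z": 0.782,"wx": -0.0026,"wy": 0.0016,"wz": -0.004},
  {"x": -0.265,"y": 0.04,"z": 0.782,"wx": -0.0026,"wy": 0.0016,"wz": -0.004},
  {"x": -0.265,"y": 0.04,"z": 0.782,"wx": -0.0026,"wy": 0.0016,"wz": -0.004},
])

```text
t: 20.57
eef_pos: [0.5688, -0.4005, 0.0537]
tool_rot: [0.0, 0.629, 0.777, 0.0]
contact_force: [0.4, 0.1, 0.9]
gripper_width: 0.345
```

Request:
jog_arm([
  {"x": 0,"y": 0,"z": 0,"wx": 0,"wy": 0,"wz": 0},
  {"x": 0,"y": 0,"z": 0,"wx": 0,"wy": 0,"wz": 0},
  {"x": 0,"y": 0,"z": 0,"wx": 0,"wy": 0,"wz": 0},
  {"x": 0,"y": 0,"z": 0,"wx": 0,"wy": 0,"wz": 0},
  {"x": 0,"y": 0,"z": 0,"wx": 0,"wy": 0,"wz": 0},
], hand=-1)

```text
t: 20.98
eef_pos: [0.5705, -0.4013, 0.0561]
tool_rot: [0.002, 0.629, 0.778, 0.001]
contact_force: [0.4, 1.5, 7.8]
gripper_width: 0.153
```

```bash
python3 -c "
from h import *
st()
chain([(.56,-.24,.225,11),(.545,-.05,.24,9),(.525,.14,.24,7.4),(.503,.318,.2,7.4)])"
```

```text
20.98 [ 0.5705 -0.4013  0.0561] q [ 0.22  0.74  0.46  1.65 -0.42  0.85  1.06] F [0.4 1.5 7.8] M [0.14 0.14 0.05] w 0.153 yaw 12.1
(0.56, -0.24, 0.225, 11) shift [ 0.798  0.12  -0.846] turn [0.0011 0.0007 0.0059]
(0.545, -0.05, 0.24, 9) shift [ 0.947  0.108 -0.075] turn [0.     0.     0.0111]
(0.525, 0.14, 0.24, 7.4) shift [0.954 0.05  0.   ] turn [0.     0.     0.0089]
(0.503, 0.318, 0.2, 7.4) shift [0.897 0.006 0.2  ] turn [0. 0. 0.]
```

Request:
jog_arm([
  {"x": 0,"y": 0,"z": -0.15,"wx": 0,"wy": 0,"wz": 0},
  {"x": 0,"y": 0,"z": -0.35,"wx": 0,"wy": 0,"wz": 0},
  {"x": 0.05,"y": 0,"z": -0.5,"wx": 0,"wy": 0,"wz": 0},
  {"x": 0.2,"y": 0.05,"z": -0.65,"wx": 0,"wy": 0,"wz": 0.006},
  {"x": 0.4,"y": 0.08,"z": -0.78,"wx": 0,"wy": 0,"wz": 0.006},
  {"x": 0.6,"y": 0.12,"z": -0.846,"wx": 0,"wy": 0,"wz": 0.006},
  {"x": 0.798,"y": 0.12,"z": -0.846,"wx": 0,"wy": 0,"wz": 0.006},
  {"x": 0.798,"y": 0.12,"z": -0.846,"wx": 0,"wy": 0,"wz": 0.006},
])

```text
t: 21.65
eef_pos: [0.5609, -0.2314, 0.2259]
tool_rot: [0.001, 0.633, 0.774, 0.003]
contact_force: [0.3, 1.0, -2.9]
gripper_width: 0.149
```

Request:
jog_arm([
  {"x": 0.2,"y": 0.03,"z": -0.075,"wx": 0,"wy": 0,"wz": 0.011},
  {"x": 0.4,"y": 0.06,"z": -0.075,"wx": 0,"wy": 0,"wz": 0.011},
  {"x": 0.6,"y": 0.08,"z": -0.075,"wx": 0,"wy": 0,"wz": 0.011},
  {"x": 0.8,"y": 0.1,"z": -0.075,"wx": 0,"wy": 0,"wz": 0.011},
  {"x": 0.947,"y": 0.108,"z": -0.075,"wx": 0,"wy": 0,"wz": 0.011},
  {"x": 0.947,"y": 0.108,"z": -0.075,"wx": 0,"wy": 0,"wz": 0.011},
])

```text
t: 22.15
eef_pos: [0.5435, -0.0324, 0.2412]
tool_rot: [-0.002, 0.642, 0.767, 0.005]
contact_force: [-0.2, 0.9, -2.5]
gripper_width: 0.15
```

Request:
jog_arm([
  {"x": 0.2,"y": 0.03,"z": 0,"wx": 0,"wy": 0,"wz": 0.009},
  {"x": 0.4,"y": 0.03,"z": 0,"wx": 0,"wy": 0,"wz": 0.009},
  {"x": 0.6,"y": 0.04,"z": 0,"wx": 0,"wy": 0,"wz": 0.009},
  {"x": 0.8,"y": 0.05,"z": 0,"wx": 0,"wy": 0,"wz": 0.009},
  {"x": 0.93,"y": 0.05,"z": 0,"wx": 0,"wy": 0,"wz": 0.009},
  {"x": 0.93,"y": 0.05,"z": 0,"wx": 0,"wy": 0,"wz": 0.009},
  {"x": 0.93,"y": 0.05,"z": 0,"wx": 0,"wy": 0,"wz": 0.009},
])

```text
t: 22.73
eef_pos: [0.52, 0.1543, 0.2428]
tool_rot: [-0.002, 0.651, 0.759, 0.004]
contact_force: [0.3, -0.9, -1.0]
gripper_width: 0.151
```

```bash
python3 -c "
from h import *
st()
chain([(.503,.318,.2,7.4)])"
```

```text
22.73 [0.52   0.1543 0.2428] q [-0.78  0.26  0.46  1.89 -0.14  1.02 -0.11] F [ 0.3 -0.9 -1. ] M [-0.06  0.03  0.03] w 0.151 yaw 8.8
(0.503, 0.318, 0.2, 7.4) shift [0.82  0.04  0.221] turn [ 0.0014 -0.0027  0.0075]
```

Request:
jog_arm([
  {"x": 0.2,"y": 0.04,"z": 0.05,"wx": 0.001,"wy": -0.0027,"wz": 0.0075},
  {"x": 0.4,"y": 0.04,"z": 0.1,"wx": 0.001,"wy": -0.0027,"wz": 0.0075},
  {"x": 0.6,"y": 0.04,"z": 0.15,"wx": 0.001,"wy": -0.0027,"wz": 0.0075},
  {"x": 0.75,"y": 0.04,"z": 0.22,"wx": 0.001,"wy": -0.0027,"wz": 0.0075},
  {"x": 0.82,"y": 0.04,"z": 0.22,"wx": 0.001,"wy": -0.0027,"wz": 0.0075},
  {"x": 0.82,"y": 0.04,"z": 0.3,"wx": 0.001,"wy": -0.0027,"wz": 0.0075},
  {"x": 0.82,"y": 0.04,"z": 0.4,"wx": 0.001,"wy": -0.0027,"wz": 0.0075},
  {"x": 0.82,"y": 0.04,"z": 0.5,"wx": 0.001,"wy": -0.0027,"wz": 0.0075},
  {"x": 0.82,"y": 0.04,"z": 0.5,"wx": 0.001,"wy": -0.0027,"wz": 0.0075},
])

```text
t: 23.48
eef_pos: [0.502, 0.315, 0.1409]
tool_rot: [0.0, 0.661, 0.75, -0.003]
contact_force: [-0.1, -0.3, -2.6]
gripper_width: 0.151
```

```bash
python3 -c "
from h import *
st()
chain([(.503,.318,.070,7.4)])"
```

```text
23.48 [0.502  0.315  0.1409] q [-0.94  0.46  0.37  1.86 -0.21  0.86 -0.35] F [-0.1 -0.3 -2.6] M [-0.02  0.03 -0.03] w 0.151 yaw 7.3
(0.503, 0.318, 0.07, 7.4) shift [0.016 0.008 0.354] turn [-0.0013  0.0014 -0.0007]
```

Request:
jog_arm([
  {"x": 0.014,"y": 0.006,"z": 0.12,"wx": -0.001,"wy": 0.001,"wz": 0},
  {"x": 0.014,"y": 0.006,"z": 0.24,"wx": -0.001,"wy": 0.001,"wz": 0},
  {"x": 0.014,"y": 0.006,"z": 0.32,"wx": -0.001,"wy": 0.001,"wz": 0},
  {"x": 0.014,"y": 0.006,"z": 0.354,"wx": -0.001,"wy": 0.001,"wz": 0},
  {"x": 0.014,"y": 0.006,"z": 0.354,"wx": -0.001,"wy": 0.001,"wz": 0},
  {"x": 0.014,"y": 0.006,"z": 0.354,"wx": -0.001,"wy": 0.001,"wz": 0},
])

```text
t: 23.98
eef_pos: [0.5037, 0.317, 0.0712]
tool_rot: [0.0, 0.661, 0.75, -0.0]
contact_force: [0.6, 0.9, -2.3]
gripper_width: 0.153
```

Request:
jog_arm([
  {"x": 0,"y": 0,"z": 0,"wx": 0,"wy": 0,"wz": 0},
  {"x": 0,"y": 0,"z": 0,"wx": 0,"wy": 0,"wz": 0},
  {"x": 0,"y": 0,"z": 0,"wx": 0,"wy": 0,"wz": 0},
  {"x": 0,"y": 0,"z": -0.2,"wx": 0,"wy": 0,"wz": 0},
  {"x": 0,"y": 0,"z": -0.4,"wx": 0,"wy": 0,"wz": 0},
  {"x": 0,"y": 0,"z": -0.6,"wx": 0,"wy": 0,"wz": 0},
  {"x": 0,"y": 0,"z": -0.8,"wx": 0,"wy": 0,"wz": 0},
  {"x": 0,"y": 0,"z": -0.8,"wx": 0,"wy": 0,"wz": 0},
  {"x": 0,"y": 0,"z": -0.8,"wx": 0,"wy": 0,"wz": 0},
], hand=-0.3)

```text
t: 24.73
eef_pos: [0.5053, 0.3182, 0.2348]
tool_rot: [0.001, 0.661, 0.75, 0.003]
contact_force: [1.2, -0.0, -1.5]
gripper_width: 0.35
```

```bash
python3 -c "
from h import *
st();tubs()
chain([(.49,.13,.23,8),(.47,-.06,.23,9),(.45,-.25,.23,9.5),(.438,-.35,.205,9.5)])"
```

```text
24.73 [0.5053 0.3182 0.2348] q [-0.98  0.36  0.41  1.77 -0.16  1.04 -0.39] F [ 1.2 -0.  -1.5] M [0.01 0.03 0.02] w 0.35 yaw 7.2
net 0.55 [312.4 100.5] [0.4937 0.4008 0.04  ]
rect [403. 248.] ctr [0.626 0.24 ] size [0.11  0.038] yaw 89.3
rect [555. 202.] ctr [0.858 0.329] size [0.116 0.075] yaw -76.2
rect [300. 178.] ctr [0.49  0.315] size [0.071 0.048] yaw 6.9
rect [158. 123.] ctr [0.316 0.362] size [0.083 0.059] yaw 5.9
rect [310. 100.] ctr [0.491 0.402] size [0.095 0.052] yaw 7.0
rect [442.  91.] ctr [0.637 0.438] size [0.154 0.016] yaw -89.8
(0.49, 0.13, 0.23, 8) shift [-0.92  -0.183  0.006] turn [-0.      0.0002 -0.0044]
(0.47, -0.06, 0.23, 9) shift [-0.927 -0.231  0.   ] turn [ 0.      0.     -0.0056]
(0.45, -0.25, 0.23, 9.5) shift [-0.923 -0.247  0.   ] turn [ 0.      0.     -0.0028]
(0.438, -0.35, 0.205, 9.5) shift [-0.483 -0.142  0.125] turn [0. 0. 0.]
```

Request:
jog_arm([
  {"x": -0.92,"y": -0.18,"z": 0,"wx": 0,"wy": 0,"wz": -0.004},
  {"x": -0.92,"y": -0.18,"z": 0,"wx": 0,"wy": 0,"wz": -0.004},
  {"x": -0.92,"y": -0.18,"z": 0,"wx": 0,"wy": 0,"wz": -0.004},
  {"x": -0.92,"y": -0.18,"z": 0,"wx": 0,"wy": 0,"wz": -0.004},
  {"x": -0.92,"y": -0.18,"z": 0,"wx": 0,"wy": 0,"wz": -0.004},
  {"x": -0.92,"y": -0.18,"z": 0,"wx": 0,"wy": 0,"wz": -0.004},
])

```text
t: 25.33
eef_pos: [0.4892, 0.1235, 0.2299]
tool_rot: [-0.0, 0.66, 0.752, -0.002]
contact_force: [0.2, -0.1, 1.2]
gripper_width: 0.353
```

Request:
jog_arm([
  {"x": -0.927,"y": -0.2,"z": 0,"wx": 0,"wy": 0,"wz": -0.005},
  {"x": -0.927,"y": -0.2,"z": 0,"wx": 0,"wy": 0,"wz": -0.005},
  {"x": -0.927,"y": -0.2,"z": 0,"wx": 0,"wy": 0,"wz": -0.005},
  {"x": -0.927,"y": -0.2,"z": 0,"wx": 0,"wy": 0,"wz": -0.005},
  {"x": -0.927,"y": -0.2,"z": 0,"wx": 0,"wy": 0,"wz": -0.005},
  {"x": -0.927,"y": -0.2,"z": 0,"wx": 0,"wy": 0,"wz": -0.005},
])

```text
t: 25.83
eef_pos: [0.4718, -0.0716, 0.2298]
tool_rot: [-0.0, 0.657, 0.754, -0.004]
contact_force: [-1.6, 0.5, -0.1]
gripper_width: 0.353
```

Request:
jog_arm([
  {"x": -0.92,"y": -0.22,"z": 0,"wx": 0,"wy": 0,"wz": -0.003},
  {"x": -0.92,"y": -0.22,"z": 0,"wx": 0,"wy": 0,"wz": -0.003},
  {"x": -0.92,"y": -0.22,"z": 0,"wx": 0,"wy": 0,"wz": -0.003},
  {"x": -0.92,"y": -0.22,"z": 0,"wx": 0,"wy": 0,"wz": -0.003},
  {"x": -0.92,"y": -0.22,"z": 0,"wx": 0,"wy": 0,"wz": -0.003},
  {"x": -0.92,"y": -0.22,"z": 0,"wx": 0,"wy": 0,"wz": -0.003},
])

```text
t: 26.33
eef_pos: [0.4516, -0.2654, 0.2304]
tool_rot: [0.0, 0.656, 0.754, -0.006]
contact_force: [-0.8, -0.3, -0.2]
gripper_width: 0.351
```

Request:
jog_arm([
  {"x": -0.36,"y": -0.1,"z": 0.12,"wx": 0,"wy": 0,"wz": 0},
  {"x": -0.36,"y": -0.1,"z": 0.12,"wx": 0,"wy": 0,"wz": 0},
  {"x": -0.36,"y": -0.1,"z": 0.12,"wx": 0,"wy": 0,"wz": 0},
  {"x": -0.36,"y": -0.1,"z": 0.12,"wx": 0,"wy": 0,"wz": 0},
  {"x": -0.36,"y": -0.1,"z": 0.12,"wx": 0,"wy": 0,"wz": 0},
])

```text
t: 26.75
eef_pos: [0.4418, -0.3382, 0.2059]
tool_rot: [-0.001, 0.656, 0.755, -0.006]
contact_force: [-0.0, 1.2, 0.1]
gripper_width: 0.354
```

```bash
python3 -c "
from h import *
st();tubs('w9')
chain([(.438,-.407,.0535,9.5)])"
```

```text
26.75 [ 0.4418 -0.3382  0.2059] q [-0.02  0.37  0.71  1.9  -0.27  0.97  0.95] F [-0.   1.2  0.1] M [ 0.02 -0.02  0.02] w 0.354 yaw 8.0
rect [324. 244.] ctr [ 0.463 -0.405] size [0.036 0.045] yaw -80.0
rect [276. 242.] ctr [ 0.41  -0.412] size [0.034 0.045] yaw -83.6
(0.438, -0.407, 0.0535, 9.5) shift [-0.335 -0.065  0.768] turn [-0.0027  0.0021 -0.0077]
```

View pics/w9.png

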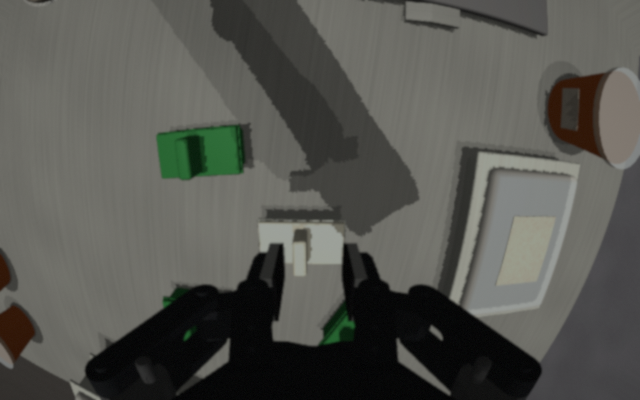

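Request:
jog_arm([
  {"x": -0.342,"y": -0.067,"z": 0,"wx": -0.0027,"wy": 0.002,"wz": -0.007},
  {"x": -0.342,"y": -0.067,"z": 0.1,"wx": -0.0027,"wy": 0.002,"wz": -0.007},
  {"x": -0.342,"y": -0.067,"z": 0.25,"wx": -0.0027,"wy": 0.002,"wz": -0.007},
  {"x": -0.342,"y": -0.067,"z": 0.4,"wx": -0.0027,"wy": 0.002,"wz": -0.007},
  {"x": -0.342,"y": -0.067,"z": 0.55,"wx": -0.0027,"wy": 0.002,"wz": -0.007},
  {"x": -0.342,"y": -0.067,"z": 0.68,"wx": -0.0027,"wy": 0.002,"wz": -0.007},
  {"x": -0.342,"y": -0.067,"z": 0.765,"wx": -0.0027,"wy": 0.002,"wz": -0.007},
  {"x": -0.342,"y": -0.067,"z": 0.765,"wx": -0.0027,"wy": 0.002,"wz": -0.007},
  {"x": -0.342,"y": -0.067,"z": 0.765,"wx": -0.0027,"wy": 0.002,"wz": -0.007},
])

```text
t: 27.6
eef_pos: [0.4385, -0.4068, 0.054]
tool_rot: [-0.001, 0.646, 0.763, 0.0]
contact_force: [0.1, -0.6, 0.8]
gripper_width: 0.353
```

Request:
jog_arm([
  {"x": 0,"y": 0,"z": 0,"wx": 0,"wy": 0,"wz": 0},
  {"x": 0,"y": 0,"z": 0,"wx": 0,"wy": 0,"wz": 0},
  {"x": 0,"y": 0,"z": 0,"wx": 0,"wy": 0,"wz": 0},
  {"x": 0,"y": 0,"z": 0,"wx": 0,"wy": 0,"wz": 0},
  {"x": 0,"y": 0,"z": 0,"wx": 0,"wy": 0,"wz": 0},
], hand=-1)

```text
t: 28.02
eef_pos: [0.44, -0.407, 0.0556]
tool_rot: [0.001, 0.646, 0.763, 0.001]
contact_force: [0.9, 3.4, 7.6]
gripper_width: 0.149
```

```bash
python3 -c "
from h import *
st()
c=np.array([.503,.318]);a=np.radians(7.4);u=np.array([-np.sin(a),np.cos(a)]);x,y=c-u*.085;print(x,y)
chain([(.46,-.25,.23,9),(.48,-.06,.24,8),(.50,.12,.24,7.4),(x,y,.2,7.4)])"
```

```text
28.02 [ 0.44   -0.407   0.0556] q [ 0.24  0.64  0.55  1.9  -0.49  0.74  1.24] F [0.9 3.4 7.6] M [0.47 0.04 0.07] w 0.149 yaw 9.5
0.5139476257090928 0.2337079511974373
(0.46, -0.25, 0.23, 9) shift [ 0.758  0.231 -0.871] turn [ 0.0007 -0.      0.003 ]
(0.48, -0.06, 0.24, 8) shift [ 0.923  0.247 -0.05 ] turn [0.     0.     0.0056]
(0.5, 0.12, 0.24, 7.4) shift [0.877 0.224 0.   ] turn [0.     0.     0.0033]
(np.float64(0.5139476257090928), np.float64(0.2337079511974373), 0.2, 7.4) shift [0.555 0.142 0.2  ] turn [0. 0. 0.]
```

Request:
jog_arm([
  {"x": 0,"y": 0,"z": -0.15,"wx": 0,"wy": 0,"wz": 0},
  {"x": 0,"y": 0,"z": -0.35,"wx": 0,"wy": 0,"wz": 0},
  {"x": 0.05,"y": 0,"z": -0.5,"wx": 0,"wy": 0,"wz": 0},
  {"x": 0.2,"y": 0.05,"z": -0.65,"wx": 0,"wy": 0,"wz": 0.003},
  {"x": 0.4,"y": 0.1,"z": -0.78,"wx": 0,"wy": 0,"wz": 0.003},
  {"x": 0.6,"y": 0.17,"z": -0.87,"wx": 0,"wy": 0,"wz": 0.003},
  {"x": 0.758,"y": 0.231,"z": -0.87,"wx": 0,"wy": 0,"wz": 0.003},
  {"x": 0.758,"y": 0.231,"z": -0.87,"wx": 0,"wy": 0,"wz": 0.003},
])

```text
t: 28.68
eef_pos: [0.463, -0.242, 0.2309]
tool_rot: [0.0, 0.646, 0.763, 0.004]
contact_force: [0.2, 0.3, -2.7]
gripper_width: 0.154
```

Request:
jog_arm([
  {"x": 0.2,"y": 0.05,"z": -0.05,"wx": 0,"wy": 0,"wz": 0.0056},
  {"x": 0.4,"y": 0.1,"z": -0.05,"wx": 0,"wy": 0,"wz": 0.0056},
  {"x": 0.6,"y": 0.15,"z": -0.05,"wx": 0,"wy": 0,"wz": 0.0056},
  {"x": 0.8,"y": 0.2,"z": -0.05,"wx": 0,"wy": 0,"wz": 0.0056},
  {"x": 0.923,"y": 0.247,"z": -0.05,"wx": 0,"wy": 0,"wz": 0.0056},
  {"x": 0.923,"y": 0.247,"z": -0.05,"wx": 0,"wy": 0,"wz": 0.0056},
])

```text
t: 29.18
eef_pos: [0.4818, -0.0438, 0.242]
tool_rot: [-0.001, 0.648, 0.761, 0.005]
contact_force: [-0.1, 0.3, -3.1]
gripper_width: 0.148
```

Request:
jog_arm([
  {"x": 0.2,"y": 0.05,"z": 0,"wx": 0,"wy": 0,"wz": 0.0033},
  {"x": 0.4,"y": 0.1,"z": 0,"wx": 0,"wy": 0,"wz": 0.0033},
  {"x": 0.6,"y": 0.15,"z": 0,"wx": 0,"wy": 0,"wz": 0.0033},
  {"x": 0.75,"y": 0.2,"z": 0,"wx": 0,"wy": 0,"wz": 0.0033},
  {"x": 0.85,"y": 0.224,"z": 0,"wx": 0,"wy": 0,"wz": 0.0033},
  {"x": 0.85,"y": 0.224,"z": 0,"wx": 0,"wy": 0,"wz": 0.0033},
  {"x": 0.85,"y": 0.224,"z": 0,"wx": 0,"wy": 0,"wz": 0.0033},
])

```text
t: 29.77
eef_pos: [0.4988, 0.132, 0.2433]
tool_rot: [-0.001, 0.651, 0.759, 0.005]
contact_force: [-0.3, -1.0, -2.0]
gripper_width: 0.149
```

```bash
python3 -c "
from h import *
st()
chain([(.514,.2337,.2,7.4)])"
```

```text
29.77 [0.4988 0.132  0.2433] q [-0.82  0.21  0.52  1.95 -0.13  1.01 -0.09] F [-0.3 -1.  -2. ] M [-0.02  0.05  0.03] w 0.149 yaw 8.7
(0.514, 0.2337, 0.2, 7.4) shift [0.49  0.151 0.221] turn [ 0.002  -0.0023  0.0073]
```

Request:
jog_arm([
  {"x": 0.2,"y": 0.08,"z": 0.05,"wx": 0.002,"wy": -0.0023,"wz": 0.0073},
  {"x": 0.38,"y": 0.15,"z": 0.1,"wx": 0.002,"wy": -0.0023,"wz": 0.0073},
  {"x": 0.49,"y": 0.15,"z": 0.15,"wx": 0.002,"wy": -0.0023,"wz": 0.0073},
  {"x": 0.49,"y": 0.15,"z": 0.22,"wx": 0.002,"wy": -0.0023,"wz": 0.0073},
  {"x": 0.49,"y": 0.15,"z": 0.3,"wx": 0.002,"wy": -0.0023,"wz": 0.0073},
  {"x": 0.49,"y": 0.15,"z": 0.4,"wx": 0.002,"wy": -0.0023,"wz": 0.0073},
  {"x": 0.49,"y": 0.15,"z": 0.5,"wx": 0.002,"wy": -0.0023,"wz": 0.0073},
  {"x": 0.49,"y": 0.15,"z": 0.5,"wx": 0.002,"wy": -0.0023,"wz": 0.0073},
])

```text
t: 30.43
eef_pos: [0.5121, 0.231, 0.1409]
tool_rot: [-0.001, 0.661, 0.751, -0.003]
contact_force: [-1.4, 0.2, -2.5]
gripper_width: 0.15
```

```bash
python3 -c "
from h import *
st()
chain([(.514,.2337,.0695,7.4)])"
```

```text
30.43 [0.5121 0.231  0.1409] q [-0.88  0.43  0.44  1.93 -0.24  0.84 -0.19] F [-1.4  0.2 -2.5] M [-0.04  0.1   0.01] w 0.15 yaw 7.3
(0.514, 0.2337, 0.0695, 7.4) shift [0.013 0.013 0.357] turn [-0.0019  0.0011 -0.0007]
```

Request:
jog_arm([
  {"x": 0.012,"y": 0.01,"z": 0.12,"wx": -0.001,"wy": 0.001,"wz": 0},
  {"x": 0.012,"y": 0.01,"z": 0.24,"wx": -0.001,"wy": 0.001,"wz": 0},
  {"x": 0.012,"y": 0.01,"z": 0.32,"wx": -0.001,"wy": 0.001,"wz": 0},
  {"x": 0.012,"y": 0.01,"z": 0.356,"wx": -0.001,"wy": 0.001,"wz": 0},
  {"x": 0.012,"y": 0.01,"z": 0.356,"wx": -0.001,"wy": 0.001,"wz": 0},
  {"x": 0.012,"y": 0.01,"z": 0.356,"wx": -0.001,"wy": 0.001,"wz": 0},
])

```text
t: 30.93
eef_pos: [0.5142, 0.2328, 0.0707]
tool_rot: [-0.0, 0.661, 0.75, -0.001]
contact_force: [1.4, 0.3, -2.0]
gripper_width: 0.151
```

Request:
jog_arm([
  {"x": 0,"y": 0,"z": 0,"wx": 0,"wy": 0,"wz": 0},
  {"x": 0,"y": 0,"z": 0,"wx": 0,"wy": 0,"wz": 0},
  {"x": 0,"y": 0,"z": 0,"wx": 0,"wy": 0,"wz": 0},
  {"x": 0,"y": 0,"z": -0.2,"wx": 0,"wy": 0,"wz": 0},
  {"x": 0,"y": 0,"z": -0.4,"wx": 0,"wy": 0,"wz": 0},
  {"x": 0,"y": 0,"z": -0.6,"wx": 0,"wy": 0,"wz": 0},
  {"x": 0,"y": 0,"z": -0.8,"wx": 0,"wy": 0,"wz": 0},
  {"x": 0,"y": 0,"z": -0.8,"wx": 0,"wy": 0,"wz": 0},
  {"x": 0,"y": 0,"z": -0.8,"wx": 0,"wy": 0,"wz": 0},
], hand=-0.3)

```text
t: 31.68
eef_pos: [0.5162, 0.2337, 0.2341]
tool_rot: [0.0, 0.661, 0.75, 0.003]
contact_force: [-1.3, 0.7, -1.8]
gripper_width: 0.356
```

```bash
python3 -c "
from h import *
st();tubs('w10')
chain([(.525,.10,.26,50),(.55,-.043,.24,96)])"
```

```text
31.68 [0.5162 0.2337 0.2341] q [-0.92  0.31  0.49  1.85 -0.17  1.02 -0.24] F [-1.3  0.7 -1.8] M [-0.01 -0.03 -0.03] w 0.356 yaw 7.2
net 0.67 [310.8  20.3] [0.4914 0.4051 0.04  ]
rect [163. 276.] ctr [0.326 0.071] size [0.109 0.063] yaw 38.1
rect [328. 282.] ctr [0.55  0.102] size [0.035 0.064] yaw -80.4
rect [184. 194.] ctr [0.363 0.195] size [0.112 0.022] yaw 17.6
rect [296. 172.] ctr [0.496 0.237] size [0.064 0.028] yaw 6.9
rect [413. 209.] ctr [0.641 0.203] size [0.204 0.045] yaw -81.8
rect [564. 150.] ctr [0.86  0.323] size [0.103 0.082] yaw -83.5
rect [311.  99.] ctr [0.502 0.319] size [0.095 0.052] yaw 7.1
rect [310.  23.] ctr [0.491 0.403] size [0.096 0.054] yaw 6.9
(0.525, 0.1, 0.26, 50) shift [-0.666 -0.03  -0.147] turn [-6.000e-04 -2.000e-04 -2.376e-01]
(0.55, -0.043, 0.24, 96) shift [-0.555 -0.467  0.1  ] turn [ 0.      0.     -0.2556]
```

View pics/w10.png

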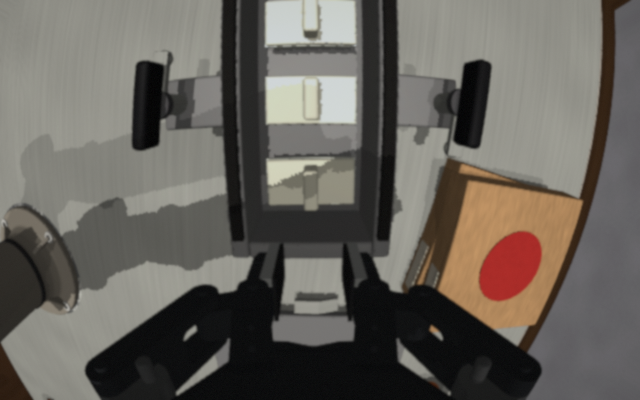

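Request:
jog_arm([
  {"x": -0.666,"y": -0.03,"z": -0.147,"wx": 0,"wy": 0,"wz": -0.237},
  {"x": -0.666,"y": -0.03,"z": -0.147,"wx": 0,"wy": 0,"wz": -0.237},
  {"x": -0.666,"y": -0.03,"z": -0.147,"wx": 0,"wy": 0,"wz": -0.237},
  {"x": -0.666,"y": -0.03,"z": -0.147,"wx": 0,"wy": 0,"wz": -0.237},
  {"x": -0.666,"y": -0.03,"z": -0.147,"wx": 0,"wy": 0,"wz": -0.237},
  {"x": -0.666,"y": -0.03,"z": -0.147,"wx": 0,"wy": 0,"wz": -0.237},
  {"x": -0.666,"y": -0.03,"z": -0.147,"wx": 0,"wy": 0,"wz": -0.237},
], hand=0)

```text
t: 32.37
eef_pos: [0.5241, 0.0993, 0.2585]
tool_rot: [-0.002, 0.341, 0.94, -0.001]
contact_force: [-0.2, 0.1, -0.2]
gripper_width: 0.498
```

Request:
jog_arm([
  {"x": -0.555,"y": -0.467,"z": 0.1,"wx": 0,"wy": 0,"wz": -0.255},
  {"x": -0.555,"y": -0.467,"z": 0.1,"wx": 0,"wy": 0,"wz": -0.255},
  {"x": -0.555,"y": -0.467,"z": 0.1,"wx": 0,"wy": 0,"wz": -0.255},
  {"x": -0.555,"y": -0.467,"z": 0.1,"wx": 0,"wy": 0,"wz": -0.255},
  {"x": -0.555,"y": -0.467,"z": 0.1,"wx": 0,"wy": 0,"wz": -0.255},
  {"x": -0.555,"y": -0.467,"z": 0.1,"wx": 0,"wy": 0,"wz": -0.255},
  {"x": -0.555,"y": -0.467,"z": 0.1,"wx": 0,"wy": 0,"wz": -0.255},
  {"x": -0.555,"y": -0.467,"z": 0.1,"wx": 0,"wy": 0,"wz": -0.255},
  {"x": -0.555,"y": -0.467,"z": 0.1,"wx": 0,"wy": 0,"wz": -0.255},
])

```text
t: 33.12
eef_pos: [0.5486, -0.0433, 0.2376]
tool_rot: [-0.003, -0.05, 0.999, -0.0]
contact_force: [-0.3, -0.4, 0.1]
gripper_width: 0.499
```

```bash
python3 - <<'E'
from h import *
st();im=snap('wrist','w11');K=cams.get_calibration('wrist')
for t,z in(('lid_mid',.021),('lid_end_a',.014)):
    for r in finder.place_of('wrist',t)[:3]: print(t,round(r['confidence'],2),np.round(r['location'],1),at('wrist',r['location'],z,K).round(4))
chain([(.548,-.043,.052,96)])
E
```

```text
33.12 [ 0.5486 -0.0433  0.2376] q [-0.33  0.28  0.36  1.86 -0.11  1.03  1.74] F [-0.3 -0.4  0.1] M [-0.    0.04 -0.01] w 0.499 yaw 95.7
lid_mid 0.82 [312.5 171.4] [ 0.5485 -0.0426  0.021 ]
lid_mid 0.47 [549.8 169.4] [0.5023 0.3054 0.021 ]
lid_end_a 0.76 [377.6 169. ] [0.5386 0.0366 0.014 ]
lid_end_a 0.59 [248.5 166.8] [ 0.5513 -0.1211  0.014 ]
(0.548, -0.043, 0.052, 96) shift [-0.     0.002  0.931] turn [-0.0002 -0.0017 -0.001 ]
```

View pics/w11.png

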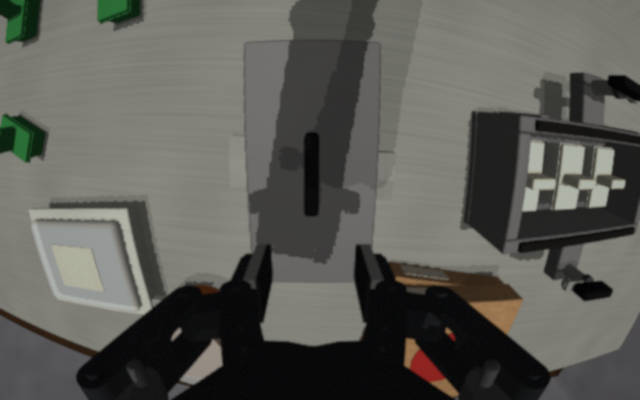

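Request:
jog_arm([
  {"x": 0,"y": 0.001,"z": 0.2,"wx": 0,"wy": -0.0015,"wz": -0.001},
  {"x": 0,"y": 0.001,"z": 0.4,"wx": 0,"wy": -0.0015,"wz": -0.001},
  {"x": 0,"y": 0.001,"z": 0.6,"wx": 0,"wy": -0.0015,"wz": -0.001},
  {"x": 0,"y": 0.001,"z": 0.75,"wx": 0,"wy": -0.0015,"wz": -0.001},
  {"x": 0,"y": 0.001,"z": 0.88,"wx": 0,"wy": -0.0015,"wz": -0.001},
  {"x": 0,"y": 0.001,"z": 0.97,"wx": 0,"wy": -0.0015,"wz": -0.001},
  {"x": 0,"y": 0.001,"z": 1,"wx": 0,"wy": -0.0015,"wz": -0.001},
  {"x": 0,"y": 0.001,"z": 1,"wx": 0,"wy": -0.0015,"wz": -0.001},
  {"x": 0,"y": 0.001,"z": 1,"wx": 0,"wy": -0.0015,"wz": -0.001},
])

```text
t: 34.02
eef_pos: [0.5484, -0.0433, 0.0388]
tool_rot: [-0.0, -0.052, 0.999, -0.0]
contact_force: [0.6, -0.4, -0.3]
gripper_width: 0.502
```

Request:
jog_arm([
  {"x": 0,"y": 0,"z": 0.02,"wx": 0,"wy": 0,"wz": 0},
  {"x": 0,"y": 0,"z": 0.02,"wx": 0,"wy": 0,"wz": 0},
  {"x": 0,"y": 0,"z": 0.02,"wx": 0,"wy": 0,"wz": 0},
  {"x": 0,"y": 0,"z": 0.02,"wx": 0,"wy": 0,"wz": 0},
  {"x": 0,"y": 0,"z": 0.02,"wx": 0,"wy": 0,"wz": 0},
  {"x": 0,"y": 0,"z": 0.02,"wx": 0,"wy": 0,"wz": 0},
], hand=-1, grip_force=100)

```text
t: 34.52
eef_pos: [0.5494, -0.0435, 0.0361]
tool_rot: [0.001, -0.052, 0.999, -0.0]
contact_force: [-0.4, 0.9, 7.2]
gripper_width: 0.167
```

```bash
python3 -c "
from h import *
st()
chain([(.55,-.02,.23,92),(.56,.1,.255,50),(.503,.25,.26,7.4),(.503,.318,.26,7.4)])"
```

```text
34.52 [ 0.5494 -0.0435  0.0361] q [-0.24  0.56  0.27  2.01 -0.25  0.6   1.87] F [-0.4  0.9  7.2] M [-0.13  0.21 -0.12] w 0.167 yaw 95.9
(0.55, -0.02, 0.23, 92) shift [-0.017  0.116 -0.97 ] turn [-0.0003  0.0007  0.0217]
(0.56, 0.1, 0.255, 50) shift [-0.071  0.598 -0.125] turn [0.     0.     0.2333]
(0.503, 0.25, 0.26, 7.4) shift [ 0.7    0.391 -0.025] turn [0.     0.     0.2367]
(0.503, 0.318, 0.26, 7.4) shift [0.337 0.044 0.   ] turn [0. 0. 0.]
```

```bash
python3 - <<'E'
from h import *
o=monitor.get_obs();K=dict(cams.get_calibration('wrist'))
T=np.eye(4);T[:3,:3]=rot(o).as_matrix();T[:3,3]=o['eef_pos']
CT=K['extrinsics']@T
q=np.array([-0.003,-0.05,0.999,0]);q/=np.linalg.norm(q)
T2=np.eye(4);T2[:3,:3]=R.from_quat([q[1],q[2],q[3],q[0]]).as_matrix();T2[:3,3]=[.5486,-.0433,.2376]
K['extrinsics']=CT@np.linalg.inv(T2)
im=cv2.cvtColor(cv2.imread('pics/w11.png'),cv2.COLOR_BGR2GRAY).astype(int)
P=[at('wrist',p,.028,K) for p in((245,42),(380,42),(250,281),(372,281))]
print(np.round(P,4),np.mean(P,0).round(4))
print(im[36:48,270],im[36:48,360],im[276:288,290],im[276:288,340])
E
```

```text
[[ 0.4022 -0.1339  0.028 ]
 [ 0.3872  0.0187  0.028 ]
 [ 0.7039 -0.1121  0.028 ]
 [ 0.6875  0.052   0.028 ]] [ 0.5452 -0.0438  0.028 ]
[127 128 128 123 110 102 108 112 112 113 113 112] [61 60 60 59 57 50 47 48 48 48 49 49] [101 102 102 102 102 106 116 128 133 133 133 133] [102 101 101 101 101 104 111 122 126 129 128 129]
```

Request:
jog_arm([
  {"x": 0,"y": 0,"z": -0.1,"wx": 0,"wy": 0,"wz": 0},
  {"x": 0,"y": 0,"z": -0.25,"wx": 0,"wy": 0,"wz": 0},
  {"x": 0,"y": 0,"z": -0.4,"wx": 0,"wy": 0,"wz": 0},
  {"x": 0,"y": 0.02,"z": -0.55,"wx": 0,"wy": 0,"wz": 0},
  {"x": 0,"y": 0.05,"z": -0.7,"wx": 0,"wy": 0,"wz": 0.01},
  {"x": 0,"y": 0.08,"z": -0.85,"wx": 0,"wy": 0,"wz": 0.02},
  {"x": 0,"y": 0.116,"z": -0.97,"wx": 0,"wy": 0,"wz": 0.022},
  {"x": 0,"y": 0.116,"z": -0.97,"wx": 0,"wy": 0,"wz": 0.022},
  {"x": 0,"y": 0.116,"z": -0.97,"wx": 0,"wy": 0,"wz": 0.022},
])

```text
t: 35.27
eef_pos: [0.5467, -0.0197, 0.2306]
tool_rot: [0.002, -0.018, 1.0, -0.0]
contact_force: [-0.4, 0.1, -5.9]
gripper_width: 0.166
```

Request:
jog_arm([
  {"x": 0,"y": 0.07,"z": -0.13,"wx": 0,"wy": 0,"wz": 0.025},
  {"x": -0.02,"y": 0.15,"z": -0.13,"wx": 0,"wy": 0,"wz": 0.055},
  {"x": -0.04,"y": 0.25,"z": -0.13,"wx": 0,"wy": 0,"wz": 0.085},
  {"x": -0.06,"y": 0.35,"z": -0.13,"wx": 0,"wy": 0,"wz": 0.115},
  {"x": -0.07,"y": 0.45,"z": -0.13,"wx": 0,"wy": 0,"wz": 0.145},
  {"x": -0.07,"y": 0.55,"z": -0.13,"wx": 0,"wy": 0,"wz": 0.175},
  {"x": -0.07,"y": 0.6,"z": -0.13,"wx": 0,"wy": 0,"wz": 0.205},
  {"x": -0.07,"y": 0.6,"z": -0.13,"wx": 0,"wy": 0,"wz": 0.233},
  {"x": -0.07,"y": 0.6,"z": -0.13,"wx": 0,"wy": 0,"wz": 0.233},
])

```text
t: 36.02
eef_pos: [0.5547, 0.1009, 0.2538]
tool_rot: [0.0, 0.342, 0.94, -0.001]
contact_force: [0.3, 0.3, -4.5]
gripper_width: 0.169
```

Request:
jog_arm([
  {"x": 0.1,"y": 0.07,"z": -0.03,"wx": 0,"wy": 0,"wz": 0.03},
  {"x": 0.2,"y": 0.13,"z": -0.03,"wx": 0,"wy": 0,"wz": 0.06},
  {"x": 0.3,"y": 0.18,"z": -0.03,"wx": 0,"wy": 0,"wz": 0.09},
  {"x": 0.4,"y": 0.24,"z": -0.03,"wx": 0,"wy": 0,"wz": 0.12},
  {"x": 0.5,"y": 0.3,"z": -0.03,"wx": 0,"wy": 0,"wz": 0.15},
  {"x": 0.6,"y": 0.35,"z": -0.03,"wx": 0,"wy": 0,"wz": 0.18},
  {"x": 0.7,"y": 0.39,"z": -0.03,"wx": 0,"wy": 0,"wz": 0.21},
  {"x": 0.7,"y": 0.39,"z": -0.03,"wx": 0,"wy": 0,"wz": 0.237},
  {"x": 0.7,"y": 0.39,"z": -0.03,"wx": 0,"wy": 0,"wz": 0.237},
])

```text
t: 36.77
eef_pos: [0.4962, 0.2508, 0.2576]
tool_rot: [0.0, 0.66, 0.751, -0.003]
contact_force: [0.3, -0.2, -5.8]
gripper_width: 0.168
```

```bash
python3 -c "
from h import *
st()
chain([(.5034,.315,.24,7.4)])"
```

```text
36.77 [0.4962 0.2508 0.2576] q [-1.    0.28  0.51  1.84 -0.15  1.07 -0.3 ] F [ 0.3 -0.2 -5.8] M [-0.12 -0.02 -0.01] w 0.168 yaw 7.4
(0.5034, 0.315, 0.24, 7.4) shift [0.314 0.078 0.086] turn [-0.0011  0.0013  0.0002]
```

Request:
jog_arm([
  {"x": 0.15,"y": 0.04,"z": 0.04,"wx": -0.001,"wy": 0.001,"wz": 0},
  {"x": 0.28,"y": 0.078,"z": 0.09,"wx": -0.001,"wy": 0.001,"wz": 0},
  {"x": 0.314,"y": 0.078,"z": 0.2,"wx": -0.001,"wy": 0.001,"wz": 0},
  {"x": 0.314,"y": 0.078,"z": 0.3,"wx": -0.001,"wy": 0.001,"wz": 0},
  {"x": 0.314,"y": 0.078,"z": 0.38,"wx": -0.001,"wy": 0.001,"wz": 0},
  {"x": 0.314,"y": 0.078,"z": 0.38,"wx": -0.001,"wy": 0.001,"wz": 0},
  {"x": 0.314,"y": 0.078,"z": 0.38,"wx": -0.001,"wy": 0.001,"wz": 0},
])

```text
t: 37.35
eef_pos: [0.5033, 0.3124, 0.18]
tool_rot: [0.0, 0.659, 0.752, -0.002]
contact_force: [-0.0, -0.0, -3.9]
gripper_width: 0.169
```

```bash
python3 - <<'E'
from h import *
st();snap('wrist','w12');K=cams.get_calibration('wrist')
for t,z in(('lid_mid',.17),('lid_end_a',.163)):
    for r in finder.place_of('wrist',t)[:2]: print(t,round(r['confidence'],2),np.round(r['location'],1),at('wrist',r['location'],z,K).round(4))
chain([(.5034,.315,.139,7.4)])
E
```

```text
37.35 [0.5033 0.3124 0.18  ] q [-1.02  0.43  0.46  1.83 -0.23  0.94 -0.32] F [-0.  -0.  -3.9] M [-0.03 -0.05 -0.02] w 0.169 yaw 7.5
lid_end_a 0.85 [186.6 230.7] [0.4277 0.311  0.163 ]
lid_end_a 0.82 [438.5 228.4] [0.5776 0.3319 0.163 ]
(0.5034, 0.315, 0.139, 7.4) shift [ 0.004 -0.005  0.217] turn [0.0005 0.     0.0002]
```

```bash
python3 - <<'E'
from h import *
im=cv2.cvtColor(cv2.imread('pics/w12.png'),cv2.COLOR_BGR2GRAY).astype(int)
o=monitor.get_obs();r=rot(o)
def P(x,y,z): return o['eef_pos']+r.apply([x,y,z])
for off in(0,4,8): # lid +y edge, top plate z = mid+7 => tool z = .0151-.007
    print(off,[proj('wrist',P(.152+off/1e3,s,.0081)).round(1) for s in(-.07,-.04,.04,.07)])
c=np.array([.503,.318]);a=np.radians(7.4);u=np.array([-np.sin(a),np.cos(a)]);v=np.array([np.cos(a),np.sin(a)])
for yy in(.134,.152): print('carrier',yy,[proj('wrist',[*(c+u*yy+v*s),.11]).round(1) for s in(-.07,-.04,.04,.07)])
for col in(200,270,360,425): print(col,im[0:60:2,col])
E
```

```text
0 [array([178.9, -21.8]), array([233.2, -30.4]), array([391.8, -30.7]), array([446.1, -22.1])]
4 [array([179.5, -28.1]), array([233.6, -36.9]), array([391.4, -37.1]), array([445.5, -28.5])]
8 [array([180. , -34.4]), array([234. , -43.2]), array([391. , -43.4]), array([445. , -34.7])]
carrier 0.134 [array([212.2,  27.7]), array([253.3,  23.8]), array([368.8,  23.6]), array([410. ,  27.3])]
carrier 0.152 [array([212.9,   4.9]), array([253.7,   0.6]), array([368.3,   0.4]), array([409.3,   4.4])]
200 [125 126 127 126 126 127 127 126 127 127 127 127 128 127 127 128 128 128
 128 127 129 129 128 129 128 129 129 129 130 130]
270 [127 127 128 128 128 128 129 130 129 128 129 129 130 130 130 129 130 130
 130 129 130 130 130 130 130 130 130 129 130 129]
360 [127 127 128 127 128 128 127 127 128 128 127 129 129 128 129 128 130 129
 130 130 129 130 129 130 130 130 131 130 131 131]
425 [125 125 125 125 125 126 125 126 126 127 126 127 127 127 127 128 127 128
 128 128 128 128 129 128 129 128 129 129 129 129]
```

```bash
python3 - <<'E'
from h import *
im=cv2.cvtColor(cv2.imread('pics/w12.png'),cv2.COLOR_BGR2GRAY).astype(int)
o=monitor.get_obs();r=rot(o)
for off in(0,4,8): print(off,[proj('wrist',o['eef_pos']+r.apply([.045+off/1e3,0,z])).round(1) for z in(.0081,-.028)])
for c in (308,312,316): print(im[100:240:3,c])
# ears
g=im[190:270,150:200];print(im[190:275:3,188]);print(im[190:275:3,437])
for off in(0,4,8): print(off,[proj('wrist',o['eef_pos']+r.apply([off/1e3+e,-.09,.02])).round(1) for e in(-.02,0,.02)])
E
```

```text
0 [array([312.9, 171.7]), array([313. , 191.2])]
4 [array([312.8, 163.8]), array([312.9, 181.2])]
8 [array([312.8, 155.9]), array([312.9, 171. ])]
[115 114 114 114 115 115 114 115 115 115 114 115 115 115 115 114 115 115
 115 115 113  39   8   9   9  10  14  19  23  27  28  28  29  27  28  28
  27  26  27  27  27  14  11  12  10  11   9]
[114 114 115 114 115 114 116 115 115 115 115 115 115 115 115 115 116 115
 115 115 113  40   7  11   7   8  14  18  23  26  28  28  27  28  27  26
  28  27  27  27  26  21  14  12  13  12  12]
[114 114 114 115 114 115 115 114 114 115 115 114 115 115 115 116 115 114
 115 115 113  38   6   8   8  11  14  18  22  25  26  26  27  25  26  25
  25  26  27  26  14  11  12  12  10  13  10]
[114 115 114 114 114 114 114 114 115 114 114 114 115 114 115 115 115 114
 114 114 115 114 114 114 108  89  62  61  60]
[79 79 79 80 78 79 79 78 79 78 78 78 78 78 79 79 79 78 78 78 77 78 78 78
 78 78 78 77 78]
0 [array([175. , 268.2]), array([169.6, 240.4]), array([164.5, 210.4])]
4 [array([173.9, 262.8]), array([168.5, 234.6]), array([163.6, 204.1])]
8 [array([172.8, 257.4]), array([167.5, 228.7]), array([162.7, 197.8])]
```

Request:
jog_arm([
  {"x": 0.005,"y": 0,"z": 0.06,"wx": 0,"wy": 0,"wz": 0},
  {"x": 0.005,"y": 0,"z": 0.11,"wx": 0,"wy": 0,"wz": 0},
  {"x": 0.005,"y": 0,"z": 0.16,"wx": 0,"wy": 0,"wz": 0},
  {"x": 0.005,"y": 0,"z": 0.2,"wx": 0,"wy": 0,"wz": 0},
  {"x": 0.005,"y": 0,"z": 0.21,"wx": 0,"wy": 0,"wz": 0},
  {"x": 0.005,"y": 0,"z": 0.21,"wx": 0,"wy": 0,"wz": 0},
  {"x": 0.005,"y": 0,"z": 0.21,"wx": 0,"wy": 0,"wz": 0},
])

```text
t: 38.08
eef_pos: [0.5044, 0.3152, 0.1405]
tool_rot: [0.0, 0.66, 0.752, 0.0]
contact_force: [-1.3, 0.1, -3.3]
gripper_width: 0.168
```

```bash
python3 -c "
from h import *
st()"
```

```text
38.08 [0.5044 0.3152 0.1405] q [-1.    0.48  0.44  1.86 -0.26  0.86 -0.3 ] F [-1.3  0.1 -3.3] M [-0.03  0.31  0.11] w 0.168 yaw 7.4
```

Request:
jog_arm([
  {"x": 0,"y": 0,"z": 0.005,"wx": 0,"wy": 0,"wz": 0},
  {"x": 0,"y": 0,"z": 0.005,"wx": 0,"wy": 0,"wz": 0},
  {"x": 0,"y": 0,"z": 0.005,"wx": 0,"wy": 0,"wz": 0},
  {"x": 0,"y": 0,"z": 0.005,"wx": 0,"wy": 0,"wz": 0},
  {"x": 0,"y": 0,"z": -0.2,"wx": 0,"wy": 0,"wz": 0},
  {"x": 0,"y": 0,"z": -0.4,"wx": 0,"wy": 0,"wz": 0},
  {"x": 0,"y": 0,"z": -0.6,"wx": 0,"wy": 0,"wz": 0},
  {"x": 0,"y": 0,"z": -0.8,"wx": 0,"wy": 0,"wz": 0},
  {"x": 0,"y": 0,"z": -0.8,"wx": 0,"wy": 0,"wz": 0},
  {"x": 0,"y": 0,"z": -0.8,"wx": 0,"wy": 0,"wz": 0},
], hand=-0.1)

```text
t: 38.92
eef_pos: [0.5056, 0.3159, 0.3036]
tool_rot: [0.001, 0.66, 0.751, 0.003]
contact_force: [-1.0, 0.4, -0.2]
gripper_width: 0.454
```

```bash
python3 - <<'E'
from h import *
st();snap('wrist','w13');K=cams.get_calibration('wrist')
for t,z in(('lid_mid',.124),('lid_end_a',.117),('cam_near_grip',.152)):
    for r in finder.place_of('wrist',t)[:3]: print(t,round(r['confidence'],2),np.round(r['location'],1),at('wrist',r['location'],z,K).round(4))
chain([(.45,.31,.24,50),(.3765,.303,.22,95),(.3765,.303,.138,95)])
E
```

```text
38.92 [0.5056 0.3159 0.3036] q [-1.06  0.3   0.51  1.7  -0.16  1.18 -0.38] F [-1.   0.4 -0.2] M [-0.01  0.04 -0.05] w 0.454 yaw 7.4
lid_mid 0.62 [312.3 179.3] [0.5044 0.316  0.124 ]
lid_end_a 0.98 [377.2 170.9] [0.5739 0.3331 0.117 ]
lid_end_a 0.82 [241.  172.1] [0.4257 0.3129 0.117 ]
cam_near_grip 0.75 [188.6 185.9] [0.3776 0.3006 0.152 ]
(0.45, 0.31, 0.24, 50) shift [ 0.011 -0.267  0.295] turn [-0.0006  0.0004 -0.2364]
(0.3765, 0.303, 0.22, 95) shift [ 0.259 -0.263  0.1  ] turn [ 0.    0.   -0.25]
(0.3765, 0.303, 0.138, 95) shift [0.   0.   0.41] turn [0. 0. 0.]
```

```bash
python3 - <<'E'
from h import *
chain([(.3765,.3025,.21,0.6),(.3765,.3025,.138,.6)])
E
```

```text
(0.3765, 0.3025, 0.21, 0.6) shift [ 0.022 -0.636  0.445] turn [-0.0004  0.0006  0.0381]
(0.3765, 0.3025, 0.138, 0.6) shift [0.   0.   0.36] turn [0. 0. 0.]
```

Request:
jog_arm([
  {"x": 0.01,"y": -0.2,"z": 0,"wx": 0,"wy": 0.0005,"wz": 0.038},
  {"x": 0.02,"y": -0.4,"z": 0.1,"wx": 0,"wy": 0.0005,"wz": 0.038},
  {"x": 0.022,"y": -0.57,"z": 0.25,"wx": 0,"wy": 0.0005,"wz": 0.038},
  {"x": 0.022,"y": -0.636,"z": 0.4,"wx": 0,"wy": 0.0005,"wz": 0.038},
  {"x": 0.022,"y": -0.636,"z": 0.44,"wx": 0,"wy": 0.0005,"wz": 0.038},
  {"x": 0.022,"y": -0.636,"z": 0.44,"wx": 0,"wy": 0.0005,"wz": 0.038},
  {"x": 0.022,"y": -0.636,"z": 0.44,"wx": 0,"wy": 0.0005,"wz": 0.038},
])

```text
t: 39.7
eef_pos: [0.3771, 0.3024, 0.2108]
tool_rot: [0.0, 0.703, 0.711, -0.001]
contact_force: [0.1, -0.4, -0.0]
gripper_width: 0.453
```

```bash
python3 - <<'E'
from h import *
st();snap('wrist','w14');K=cams.get_calibration('wrist')
for r in finder.place_of('wrist','cam_near_grip')[:2]: print(round(r['confidence'],2),np.round(r['location'],1),at('wrist',r['location'],.152,K).round(4))
chain([(.3765,.3025,.138,.6)])
E
```

```text
39.7 [0.3771 0.3024 0.2108] q [-1.22  0.19  0.48  2.05 -0.11  0.93 -0.68] F [ 0.1 -0.4 -0. ] M [ 0.05 -0.03 -0.03] w 0.453 yaw 0.6
0.72 [314.  223.4] [0.3786 0.2996 0.152 ]
(0.3765, 0.3025, 0.138, 0.6) shift [-0.003 -0.009  0.37 ] turn [ 0.0002 -0.0002 -0.0003]
```

View pics/w14.png

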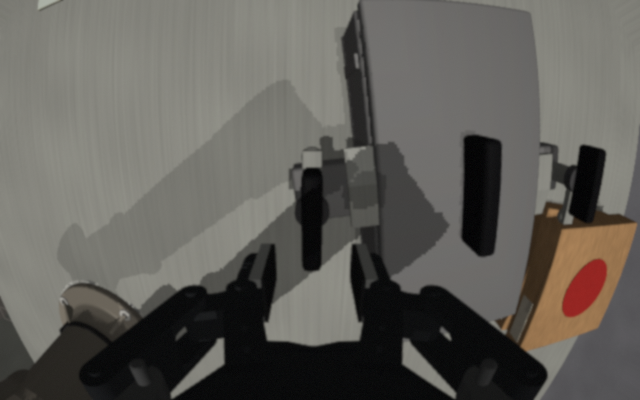

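Request:
jog_arm([
  {"x": -0.002,"y": 0,"z": 0.12,"wx": 0,"wy": 0,"wz": 0},
  {"x": -0.002,"y": 0,"z": 0.25,"wx": 0,"wy": 0,"wz": 0},
  {"x": -0.002,"y": 0,"z": 0.34,"wx": 0,"wy": 0,"wz": 0},
  {"x": -0.002,"y": 0,"z": 0.36,"wx": 0,"wy": 0,"wz": 0},
  {"x": -0.002,"y": 0,"z": 0.36,"wx": 0,"wy": 0,"wz": 0},
  {"x": -0.002,"y": 0,"z": 0.36,"wx": 0,"wy": 0,"wz": 0},
])

```text
t: 40.3
eef_pos: [0.3796, 0.3032, 0.1412]
tool_rot: [0.0, 0.704, 0.71, 0.001]
contact_force: [0.2, -0.6, -0.1]
gripper_width: 0.444
```

Request:
jog_arm([
  {"x": 0,"y": 0,"z": 0,"wx": 0,"wy": 0,"wz": 0},
  {"x": 0,"y": 0,"z": 0,"wx": 0,"wy": 0,"wz": 0},
  {"x": 0,"y": 0,"z": 0,"wx": 0,"wy": 0,"wz": 0},
  {"x": 0,"y": 0,"z": 0,"wx": 0,"wy": 0,"wz": 0},
  {"x": 0,"y": 0,"z": 0,"wx": 0,"wy": 0,"wz": 0},
  {"x": 0,"y": 0,"z": 0,"wx": 0,"wy": 0,"wz": 0},
], hand=-1, grip_force=100)

```text
t: 40.8
eef_pos: [0.3762, 0.304, 0.1426]
tool_rot: [-0.002, 0.703, 0.711, -0.001]
contact_force: [-15.1, -2.2, 16.3]
gripper_width: 0.147
```

```bash
python3 -c "
from h import *
st()"
```

```text
40.8 [0.3762 0.304  0.1426] q [-1.18  0.3   0.45  2.11 -0.19  0.77 -0.6 ] F [-15.1  -2.2  16.3] M [-0.4   3.19 -0.08] w 0.147 yaw 0.6
```

Request:
jog_arm([
  {"x": -0.001,"y": 0,"z": 0.005,"wx": 0,"wy": 0,"wz": 0.038},
  {"x": -0.002,"y": 0,"z": 0.005,"wx": 0,"wy": 0,"wz": 0.076},
  {"x": -0.003,"y": 0,"z": 0.005,"wx": 0,"wy": 0,"wz": 0.114},
  {"x": -0.004,"y": 0,"z": 0.005,"wx": 0,"wy": 0,"wz": 0.152},
  {"x": -0.005,"y": 0,"z": 0.005,"wx": 0,"wy": 0,"wz": 0.19},
  {"x": -0.006,"y": 0,"z": 0.005,"wx": 0,"wy": 0,"wz": 0.228},
  {"x": -0.007,"y": 0,"z": 0.005,"wx": 0,"wy": 0,"wz": 0.266},
  {"x": -0.008,"y": 0,"z": 0.005,"wx": 0,"wy": 0,"wz": 0.304},
  {"x": -0.008,"y": 0,"z": 0.005,"wx": 0,"wy": 0,"wz": 0.342},
  {"x": -0.008,"y": 0,"z": 0.005,"wx": 0,"wy": 0,"wz": 0.38},
  {"x": -0.008,"y": 0,"z": 0.005,"wx": 0,"wy": 0,"wz": 0.4},
  {"x": -0.008,"y": 0,"z": 0.005,"wx": 0,"wy": 0,"wz": 0.41},
])

```text
t: 41.8
eef_pos: [0.3784, 0.3023, 0.1428]
tool_rot: [-0.001, 0.989, 0.145, 0.0]
contact_force: [5.5, -3.4, -2.9]
gripper_width: 0.14
```

```bash
python3 -c "
from h import *
st();chain([(.3765,.302,.142,-86)])"
```

```text
41.8 [0.3784 0.3023 0.1428] q [-1.43  0.35  0.76  2.13 -0.35  0.79 -1.73] F [ 5.5 -3.4 -2.9] M [-0.67 -1.34  0.98] w 0.14 yaw -73.3
(0.3765, 0.302, 0.142, -86) shift [-0.01  -0.002  0.004] turn [-0.0009 -0.0002  0.0707]
```

Request:
jog_arm([
  {"x": -0.005,"y": 0,"z": 0.003,"wx": 0,"wy": 0,"wz": 0.02},
  {"x": -0.005,"y": 0,"z": 0.003,"wx": 0,"wy": 0,"wz": 0.04},
  {"x": -0.005,"y": 0,"z": 0.003,"wx": 0,"wy": 0,"wz": 0.055},
  {"x": -0.005,"y": 0,"z": 0.003,"wx": 0,"wy": 0,"wz": 0.065},
  {"x": -0.005,"y": 0,"z": 0.003,"wx": 0,"wy": 0,"wz": 0.075},
  {"x": -0.005,"y": 0,"z": 0.003,"wx": 0,"wy": 0,"wz": 0.075},
  {"x": -0.005,"y": 0,"z": 0.003,"wx": 0,"wy": 0,"wz": 0.075},
])

```text
t: 42.38
eef_pos: [0.3786, 0.3017, 0.1429]
tool_rot: [-0.001, 0.999, 0.032, 0.002]
contact_force: [3.6, -3.3, -5.4]
gripper_width: 0.139
```

```bash
python3 -c "
from h import *
st()"
```

```text
42.38 [0.3786 0.3017 0.1429] q [-1.47  0.37  0.82  2.13 -0.38  0.79 -1.92] F [ 3.6 -3.3 -5.4] M [-0.62 -1.07  2.33] w 0.139 yaw -86.4
```

Request:
jog_arm([
  {"x": 0,"y": 0,"z": 0,"wx": 0,"wy": 0,"wz": -0.02},
  {"x": 0,"y": 0,"z": 0,"wx": 0,"wy": 0,"wz": -0.02},
  {"x": 0,"y": 0,"z": 0,"wx": 0,"wy": 0,"wz": -0.02},
  {"x": 0,"y": 0,"z": 0,"wx": 0,"wy": 0,"wz": -0.02},
  {"x": 0,"y": 0,"z": -0.2,"wx": 0,"wy": 0,"wz": -0.02},
  {"x": 0,"y": 0,"z": -0.4,"wx": 0,"wy": 0,"wz": -0.02},
  {"x": 0,"y": 0,"z": -0.45,"wx": 0,"wy": 0,"wz": -0.02},
  {"x": 0,"y": 0,"z": -0.45,"wx": 0,"wy": 0,"wz": -0.02},
], hand=-0.1)

```text
t: 43.05
eef_pos: [0.38, 0.3031, 0.236]
tool_rot: [-0.004, 0.998, 0.063, 0.003]
contact_force: [0.7, 1.4, -0.1]
gripper_width: 0.455
```

```bash
cat >> h.py <<'E'
def bar(c,name):
    im=snap('wrist',name);K=cams.get_calibration('wrist');p=proj('wrist',[*c,.166],K);print('axis px',p.round(0))
    x,y=p.astype(int);x0,y0=max(x-90,0),max(y-90,0)
    g=(im[y0:y+90,x0:x+90].max(2)<45).astype(np.uint8)
    n,l,s,cc=cv2.connectedComponentsWithStats(g)
    for i in range(1,n):
        if s[i,4]>150:
            k=np.argwhere(l==i)[:,::-1].astype(np.float32);m=cv2.minAreaRect(k);b=cv2.boxPoints(m)+[x0,y0]
            w=np.array([at('wrist',q,.166,K) for q in b]);e=[w[1]-w[0],w[2]-w[1]];L=[np.linalg.norm(q) for q in e];d=e[int(np.argmax(L))]
            print('blob',np.round(m[0]+np.array([x0,y0])),'n',s[i,4],'ctr',w.mean(0)[:2].round(3),'size',np.round(L,3),'yaw',round((np.degrees(np.arctan2(d[1],d[0]))+90)%180-90,1))
E
python3 -c "
from h import *
st();bar([.3765,.302],'w15')
chain([(.41,.31,.24,-60),(.56,.33,.23,-25),(.63,.334,.21,.6)])"
```

```text
43.05 [0.38   0.3031 0.236 ] q [-1.6   0.2   0.92  2.04 -0.2   0.98 -2.02] F [ 0.7  1.4 -0.1] M [-0.05  0.04 -0.01] w 0.455 yaw -82.8
axis px [316. 217.]
blob [322. 209.] n 2134 ctr [0.381 0.298] size [0.032 0.072] yaw 20.3
blob [250. 275.] n 1882 ctr [0.318 0.348] size [0.04  0.057] yaw 4.0
blob [378. 275.] n 1970 ctr [0.331 0.245] size [0.042 0.059] yaw 14.8
(0.41, 0.31, 0.24, -60) shift [ 0.16  -0.017 -0.029] turn [-0.0012 -0.0018 -0.1266]
(0.56, 0.33, 0.23, -25) shift [0.7   0.288 0.05 ] turn [ 0.      0.     -0.1944]
(0.63, 0.334, 0.21, 0.6) shift [0.166 0.309 0.1  ] turn [ 0.      0.     -0.1422]
```

```bash
python3 - <<'E'
from h import *
im=cv2.imread('pics/w15.png').max(2)
K=cams.get_calibration('wrist')
for yaw in(7.4,12,20): 
    d=np.array([np.cos(np.radians(yaw)),np.sin(np.radians(yaw))])
    print(yaw,[proj('wrist',[*(np.array([.3765,.302])+s*d),z],K).round(0) for z in(.166,.136) for s in(-.035,.035)])
for r in range(150,276,5): print(r,' '.join('%3d'%v for v in im[r,270:372:4]))
E
```

```text
7.4 [array([316., 259.]), array([315., 170.]), array([316., 243.]), array([315., 162.])]
12 [array([319., 259.]), array([311., 170.]), array([319., 243.]), array([312., 162.])]
20 [array([326., 258.]), array([305., 171.]), array([324., 242.]), array([306., 163.])]
150 121 120  84  72  72  71  72  71  70  60  55  59  58  62  75  75  74  75  74  74  73  74  74  73  74  74
155 122 120 112  72  70  71  70  71  71  56  76  77  76  75  72  74  74  74  73  74  75  74  74  74  74  74
160 121  99  71  70  71  68  70  71  71  63  76  76  76  75  73  74  74  73  74  73  73  72  72  72  73  74
165 108  97  82  78  70  53  57  66  69  56  66  61  61  72  72  72  71  71  71  73  74  74  74  73  74  73
170 106 107 108 107 108  57  43  45  44  34   4   7   4   9  57  58  59  57  69  73  73  73  73  73  73  73
175 105 105 105 104 103  63  43  44  44  22   7   9   9   9  54  58  58  56  66  73  74  75  75  75  75  74
180 106 107 107 108 108  79  82  49  43  21  10   7  10   8  52  59  58  58  55  73  72  74  72  74  75  74
185 109 109 108 108 107  82  93  92  79  21   6  12   8   6  48  57  59  54  59
[... 1272 characters left out ...]
  12 103 109 123 122 122 123 111  25  51  51  63  74
250  14  36 108 109 108 109 108 108 108  81  14  14  14  11 102 106 117 122 123 123  96   8  41  46  55  72
255   6  24 105 106 106 106 106 106 106  94  13  15  14  21 105 106 107 121 123 123  84   5  23  46  47  26
260   6  21 105 106 105 105 105 106 106 105 100  99  98 100 103 104 104 112 121 121  76   6  10  46  46  42
265   7  13 105 107 106 107 106 106 105 104 105 103 105 105 104 104 104 105 120 121  66   6   7  38  47  46
270   4   8 103 105 104 103 103 104 103 103 104 103 104 105 105 106 105 105 108 121  57   6   6  20  47  46
275   6  10 111 105 105 104 105 105 106 105 105 106 105 104 104 105 103 103 104 120  55   8   7   4  45  46
```

```bash
python3 -c "
from h import *
chain([(.48,.318,.25,-42),(.63,.334,.22,.6)])"
```

```text
(0.48, 0.318, 0.25, -42) shift [ 0.512 -0.013 -0.077] turn [-0.0009 -0.002  -0.2266]
(0.63, 0.334, 0.22, 0.6) shift [0.561 0.504 0.15 ] turn [ 0.      0.     -0.2367]
```

Request:
jog_arm([
  {"x": 0.05,"y": 0,"z": -0.077,"wx": -0.001,"wy": -0.002,"wz": -0.03},
  {"x": 0.12,"y": 0,"z": -0.077,"wx": -0.001,"wy": -0.002,"wz": -0.06},
  {"x": 0.2,"y": 0,"z": -0.077,"wx": -0.001,"wy": -0.002,"wz": -0.095},
  {"x": 0.3,"y": 0,"z": -0.077,"wx": -0.001,"wy": -0.002,"wz": -0.13},
  {"x": 0.4,"y": 0,"z": -0.077,"wx": -0.001,"wy": -0.002,"wz": -0.165},
  {"x": 0.5,"y": 0,"z": -0.077,"wx": -0.001,"wy": -0.002,"wz": -0.2},
  {"x": 0.51,"y": 0,"z": -0.077,"wx": -0.001,"wy": -0.002,"wz": -0.227},
  {"x": 0.51,"y": 0,"z": -0.077,"wx": -0.001,"wy": -0.002,"wz": -0.227},
])

```text
t: 43.77
eef_pos: [0.4804, 0.3144, 0.2481]
tool_rot: [0.001, 0.913, 0.408, -0.001]
contact_force: [0.2, 1.1, -0.1]
gripper_width: 0.451
```

Request:
jog_arm([
  {"x": 0.09,"y": 0.08,"z": 0,"wx": 0,"wy": 0,"wz": -0.035},
  {"x": 0.18,"y": 0.16,"z": 0,"wx": 0,"wy": 0,"wz": -0.07},
  {"x": 0.28,"y": 0.25,"z": 0.05,"wx": 0,"wy": 0,"wz": -0.105},
  {"x": 0.38,"y": 0.34,"z": 0.1,"wx": 0,"wy": 0,"wz": -0.14},
  {"x": 0.48,"y": 0.43,"z": 0.15,"wx": 0,"wy": 0,"wz": -0.175},
  {"x": 0.561,"y": 0.504,"z": 0.15,"wx": 0,"wy": 0,"wz": -0.21},
  {"x": 0.561,"y": 0.504,"z": 0.15,"wx": 0,"wy": 0,"wz": -0.237},
  {"x": 0.561,"y": 0.504,"z": 0.15,"wx": 0,"wy": 0,"wz": -0.237},
  {"x": 0.561,"y": 0.504,"z": 0.15,"wx": 0,"wy": 0,"wz": -0.237},
])

```text
t: 44.52
eef_pos: [0.6292, 0.3304, 0.2165]
tool_rot: [-0.0, 0.704, 0.71, -0.002]
contact_force: [0.3, -0.1, 0.9]
gripper_width: 0.448
```

```bash
python3 - <<'E'
from h import *
st();im=snap('wrist','w16');K=cams.get_calibration('wrist')
for r in finder.place_of('wrist','cam_far_grip')[:2]: print(round(r['confidence'],2),np.round(r['location'],1),at('wrist',r['location'],.152,K).round(4))
chain([(.63,.334,.14,.6)])
E
```

```text
44.52 [0.6292 0.3304 0.2165] q [-0.9   0.6   0.51  1.5  -0.31  1.14 -0.32] F [ 0.3 -0.1  0.9] M [-0.    0.05  0.01] w 0.448 yaw 0.5
0.7 [314.6 210.3] [0.6299 0.3352 0.152 ]
(0.63, 0.334, 0.14, 0.6) shift [0.017 0.006 0.387] turn [-0.0009  0.0008  0.    ]
```

Request:
jog_arm([
  {"x": 0.017,"y": 0.005,"z": 0.1,"wx": -0.001,"wy": 0.001,"wz": 0},
  {"x": 0.017,"y": 0.005,"z": 0.23,"wx": -0.001,"wy": 0.001,"wz": 0},
  {"x": 0.017,"y": 0.005,"z": 0.34,"wx": -0.001,"wy": 0.001,"wz": 0},
  {"x": 0.017,"y": 0.005,"z": 0.387,"wx": -0.001,"wy": 0.001,"wz": 0},
  {"x": 0.017,"y": 0.005,"z": 0.387,"wx": -0.001,"wy": 0.001,"wz": 0},
  {"x": 0.017,"y": 0.005,"z": 0.387,"wx": -0.001,"wy": 0.001,"wz": 0},
])

```text
t: 45.12
eef_pos: [0.6295, 0.3343, 0.1404]
tool_rot: [-0.0, 0.704, 0.711, 0.0]
contact_force: [0.2, 0.4, 1.0]
gripper_width: 0.45
```

Request:
jog_arm([
  {"x": 0,"y": 0,"z": 0,"wx": 0,"wy": 0,"wz": 0},
  {"x": 0,"y": 0,"z": 0,"wx": 0,"wy": 0,"wz": 0},
  {"x": 0,"y": 0,"z": 0,"wx": 0,"wy": 0,"wz": 0},
  {"x": 0,"y": 0,"z": 0,"wx": 0,"wy": 0,"wz": 0},
  {"x": 0,"y": 0,"z": 0,"wx": 0,"wy": 0,"wz": 0},
  {"x": 0,"y": 0,"z": 0,"wx": 0,"wy": 0,"wz": 0},
], hand=-1)

```text
t: 45.62
eef_pos: [0.63, 0.3348, 0.1427]
tool_rot: [-0.0, 0.704, 0.711, 0.001]
contact_force: [-3.0, -0.7, 5.4]
gripper_width: 0.139
```

```bash
python3 -c "
from h import *
st()"
```

```text
45.62 [0.63   0.3348 0.1427] q [-0.89  0.66  0.48  1.56 -0.34  1.   -0.3 ] F [-3.  -0.7  5.4] M [-0.13  0.63  0.  ] w 0.139 yaw 0.6
```

Request:
jog_arm([
  {"x": 0,"y": 0,"z": 0.003,"wx": 0,"wy": 0,"wz": 0.038},
  {"x": 0,"y": 0,"z": 0.003,"wx": 0,"wy": 0,"wz": 0.076},
  {"x": 0,"y": 0,"z": 0.003,"wx": 0,"wy": 0,"wz": 0.114},
  {"x": 0,"y": 0,"z": 0.003,"wx": 0,"wy": 0,"wz": 0.152},
  {"x": 0,"y": 0,"z": 0.003,"wx": 0,"wy": 0,"wz": 0.19},
  {"x": 0,"y": 0,"z": 0.003,"wx": 0,"wy": 0,"wz": 0.228},
  {"x": 0,"y": 0,"z": 0.003,"wx": 0,"wy": 0,"wz": 0.266},
  {"x": 0,"y": 0,"z": 0.003,"wx": 0,"wy": 0,"wz": 0.304},
  {"x": 0,"y": 0,"z": 0.003,"wx": 0,"wy": 0,"wz": 0.342},
  {"x": 0,"y": 0,"z": 0.003,"wx": 0,"wy": 0,"wz": 0.38},
  {"x": 0,"y": 0,"z": 0.003,"wx": 0,"wy": 0,"wz": 0.4},
  {"x": 0,"y": 0,"z": 0.003,"wx": 0,"wy": 0,"wz": 0.41},
])

```text
t: 46.62
eef_pos: [0.6306, 0.3344, 0.1429]
tool_rot: [-0.0, 0.989, 0.146, 0.002]
contact_force: [1.7, -2.2, -2.7]
gripper_width: 0.14
```

Request:
jog_arm([
  {"x": 0,"y": 0,"z": 0.003,"wx": 0,"wy": 0,"wz": 0.02},
  {"x": 0,"y": 0,"z": 0.003,"wx": 0,"wy": 0,"wz": 0.04},
  {"x": 0,"y": 0,"z": 0.003,"wx": 0,"wy": 0,"wz": 0.055},
  {"x": 0,"y": 0,"z": 0.003,"wx": 0,"wy": 0,"wz": 0.065},
  {"x": 0,"y": 0,"z": 0.003,"wx": 0,"wy": 0,"wz": 0.075},
  {"x": 0,"y": 0,"z": 0.003,"wx": 0,"wy": 0,"wz": 0.075},
  {"x": 0,"y": 0,"z": 0.003,"wx": 0,"wy": 0,"wz": 0.075},
])

```text
t: 47.2
eef_pos: [0.6307, 0.3344, 0.143]
tool_rot: [0.0, 1.0, 0.031, 0.002]
contact_force: [-1.0, -2.4, 0.2]
gripper_width: 0.139
```

```bash
python3 -c "
from h import *
st()"
```

```text
47.2 [0.6307 0.3344 0.143 ] q [-1.1   0.78  0.85  1.57 -0.64  1.09 -1.59] F [-1.  -2.4  0.2] M [-0.78  0.29  2.42] w 0.139 yaw -86.4
```

Same stop signature (2.4 N m) as the near cam. I'll release, lift and check.

Request:
jog_arm([
  {"x": 0,"y": 0,"z": 0,"wx": 0,"wy": 0,"wz": -0.02},
  {"x": 0,"y": 0,"z": 0,"wx": 0,"wy": 0,"wz": -0.02},
  {"x": 0,"y": 0,"z": 0,"wx": 0,"wy": 0,"wz": -0.02},
  {"x": 0,"y": 0,"z": 0,"wx": 0,"wy": 0,"wz": -0.02},
  {"x": 0,"y": 0,"z": -0.2,"wx": 0,"wy": 0,"wz": -0.02},
  {"x": 0,"y": 0,"z": -0.4,"wx": 0,"wy": 0,"wz": -0.02},
  {"x": 0,"y": 0,"z": -0.6,"wx": 0,"wy": 0,"wz": -0.02},
  {"x": 0,"y": 0,"z": -0.7,"wx": 0,"wy": 0,"wz": -0.02},
  {"x": 0,"y": 0,"z": -0.7,"wx": 0,"wy": 0,"wz": -0.02},
  {"x": 0,"y": 0,"z": -0.7,"wx": 0,"wy": 0,"wz": -0.02},
], hand=-0.1)

```text
t: 48.03
eef_pos: [0.6308, 0.3346, 0.2846]
tool_rot: [-0.001, 0.998, 0.062, 0.003]
contact_force: [-0.7, 0.2, -0.8]
gripper_width: 0.449
```

```bash
python3 - <<'E'
from h import *
st();bar([.630,.334],'w17');K=cams.get_calibration('wrist')
im=cv2.imread('pics/w17.png').max(2)
for c in([.630,.334],[.3765,.302]):
    d=np.array([np.cos(np.radians(7.4)),np.sin(np.radians(7.4))])
    for s in(-.035,.035): print('expected end',proj('wrist',[*(np.array(c)+s*d),.166],K).round(0))
p=proj('wrist',[.630,.334,.166],K).astype(int)
for r in range(p[1]-50,p[1]+50,8): print(r,' '.join('%3d'%v for v in im[r,p[0]-44:p[0]+46:4]))
p=proj('wrist',[.3765,.302,.166],K).astype(int);print(p)
for r in range(max(p[1]-40,0),p[1]+40,8): print(r,' '.join('%3d'%v for v in im[r,p[0]-44:p[0]+46:4]))
for t,z in(('lid_end_a',.112),('lid_mid',.119)):
    for r in finder.place_of('wrist',t)[:2]: print(t,round(r['confidence'],2),np.round(r['location'],1),at('wrist',r['location'],z,K).round(4))
snap('top')
for r in finder.place_of('top','tub0_mid')[:4]: print('tub top',round(r['confidence'],2),at('top',r['location'],.04).round(3))
E
```

```text
48.03 [0.6308 0.3346 0.2846] q [-1.13  0.66  0.93  1.43 -0.53  1.31 -1.61] F [-0.7  0.2 -0.8] M [0.03 0.   0.03] w 0.449 yaw -82.9
axis px [315. 195.]
blob [308. 194.] n 1623 ctr [0.629 0.341] size [0.077 0.032] yaw -3.3
blob [259. 211.] n 1697 ctr [0.609 0.383] size [0.062 0.025] yaw -83.0
blob [368. 211.] n 1641 ctr [0.621 0.284] size [0.065 0.025] yaw -82.9
blob [256. 230.] n 275 ctr [0.589 0.385] size [0.058 0.005] yaw -82.3
blob [367. 230.] n 253 ctr [0.603 0.282] size [0.07  0.005] yaw -82.4
blob [268. 264.] n 461 ctr [0.555 0.371] size [0.014 0.044] yaw 4.0
blob [358. 264.] n 496 ctr [0.566 0.284] size [0.045 0.015] yaw 9.9
blob [243. 269.] n 421 ctr [0.546 0.395] size [0.037 0.027] yaw -1.5
blob [383. 269.] n 416 ctr [0.563 0.258] size [0.027 0.037] yaw 15.6
expected end [315. 232.]
expected end [315. 155.]
expected end [315. 402.]
expected end [315. 371.]
145 129 130 131 132 128 129 133  88  64  72  81  81  81  81  80  80  80  80  80  80  80  81  81
153 132 132 132 132 131 132 133  75  62  51  36  36  69  80  80  80  81  81  80  79  79  79  79
161 112 113 113 113 114 107  41
[... 1143 characters left out ...]
 13  12   8  11  10  11  10  11   7  10   8   8   8  10  12  11   9  11  11   9  10
363  13  10  10   8   9  10  10  11  13  10  11  13  11  12  12   9   8  11  14  10   9   7  10
371   8  10   8  11   9  10  13  10  10   5  10  11   7   8  11  11   8  11  11  13   9   8  10
379   9  12   9  10  10   9  10  10  10  11  12  11  12   9  12  11  10  12  10   8  10  10  11
387   9   9   9  12  10  12  11   9  10   7   8  10  11   9  10   9  10  11  13  11  11   8  11
395  10   7  10  10  11  11   8   9  11   7  12  10   8  10  10   9  10  12   9  12  12   9  11Traceback (most recent call last):
  File "<stdin>", line 10, in <module>
IndexError: index 403 is out of bounds for axis 0 with size 400
```

```bash
python3 - <<'E'
from h import *
im=snap('top','t_end')
for r in finder.place_of('top','tub0_mid')[:3]: print('tub top',round(r['confidence'],2),at('top',r['location'],.04).round(3))
for r in finder.place_of('top','lid_mid')[:2]: print('lid',round(r['confidence'],2),at('top',r['location'],.119).round(3))
g=cv2.inRange(im[100:320,255:500],(170,170,165),(255,255,255));n,l,s,c=cv2.connectedComponentsWithStats(g)
print([(s[i,4],(c[i]+[255,100]).round()) for i in range(1,n) if s[i,4]>80])
snap('scene','s_end')
for t,z in(('lid_end_a',.112),('lid_mid',.119),('cam_near_grip',.152)):
    for r in finder.place_of('scene',t)[:2]: print(t,round(r['confidence'],2),np.round(r['location']),at('scene',r['location'],z).round(3))
print(bot.hand_in())
E
```

```text
lid 0.84 [0.5   0.318 0.119]
[(np.int32(743), array([350., 135.])), (np.int32(2773), array([404., 161.]))]
lid_end_a 0.87 [447. 238.] [0.574 0.341 0.112]
lid_end_a 0.79 [441. 205.] [0.431 0.306 0.112]
lid_mid 0.7 [445. 219.] [0.503 0.327 0.119]
cam_near_grip 0.66 [446. 182.] [0.36  0.306 0.152]
the job is handed in; nothing more can be done
None
```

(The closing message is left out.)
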